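# Locate milled parts on a vacuum fixture, switch it to hold and log the load

## Task

Load every milled part into a bay of its own on the vacuum fixture, flat, boss up, plain end towards the end stop, pushed fully home so that its long side touches both dowels and its plain end touches the stop. When all are home, pull up the fixture's sprung knob, turn it clockwise from the one-dot notch to the two-dot notch and let it snap down. Then log the load: take the hand-held code reader, aim it squarely at the middle of the code plate from 10 cm away, hold it still for two seconds and lay it back on its mat pointing as before, leaving the other things on the bench alone.

Things in the scene. Friction and masses are not known exactly. Their poses are not given: they have to be found in the camera images.
- fixture: Grey fixture plate, fixed: 140 (x) x 420 (y) mm, top 16 mm above the worktop. Origin: centre of the underside; at yaw 0 x points away from the robot, y to its left. Three bays along y, 110 mm apart; each has two upright dowels on its +x side and an end stop on its +y side, and is open on -x (94 mm of plate) and -y (45 mm free beside a home part). Black outlines are flush.
- bay_1 (a point): Bay at the fixture's +y end. Centre of a home part's underside, on the plate's top; axes as the fixture's and the home part's. From here the dowels (8 mm diameter, 10 mm high) stand at x +21, y -10 and +18 mm, and the end stop (18 (x) x 10 (y) x 10 mm high) at x 0, y +31 mm; a home part touches all three.
- bay_2 (a point): Middle bay. Centre of a home part's underside, on the plate's top; axes as the fixture's and the home part's. From here the dowels (8 mm diameter, 10 mm high) stand at x +21, y -10 and +18 mm, and the end stop (18 (x) x 10 (y) x 10 mm high) at x 0, y +31 mm; a home part touches all three.
- bay_3 (a point): Bay nearest the knob. Centre of a home part's underside, on the plate's top; axes as the fixture's and the home part's. From here the dowels (8 mm diameter, 10 mm high) stand at x +21, y -10 and +18 mm, and the end stop (18 (x) x 10 (y) x 10 mm high) at x 0, y +31 mm; a home part touches all three.
- part_1: Aluminium part, 85 g: a plate 34 (x) x 52 (y) x 12 mm high with a round boss, 16 mm in diameter and 10 mm high, on top. Origin: centre of the underside; z up. The boss axis is 10 mm from the centre towards -y: the -y end (one corner cut off) is the boss end, the +y end, with two small holes, the plain end. May be absent (None).
- part_2: Aluminium part, 85 g: a plate 34 (x) x 52 (y) x 12 mm high with a round boss, 16 mm in diameter and 10 mm high, on top. Origin: centre of the underside; z up. The boss axis is 10 mm from the centre towards -y: the -y end (one corner cut off) is the boss end, the +y end, with two small holes, the plain end. May be absent (None).
- part_3: Aluminium part, 85 g: a plate 34 (x) x 52 (y) x 12 mm high with a round boss, 16 mm in diameter and 10 mm high, on top. Origin: centre of the underside; z up. The boss axis is 10 mm from the centre towards -y: the -y end (one corner cut off) is the boss end, the +y end, with two small holes, the plain end. May be absent (None).
- part_1_boss (a point): Centre of the top of the boss of part_1, 22 mm above the underside.
- part_2_boss (a point): Centre of the top of the boss of part_2, 22 mm above the underside.
- part_3_boss (a point): Centre of the top of the boss of part_3, 22 mm above the underside.
- knob_grip (a point): Middle of the bar grip of the sprung black knob at the fixture's -y end: bar 46 mm along this point's x, 12 mm thick along its y, from 11 mm below to 11 mm above this point (about 51 mm above the worktop when down), free all round. White pointer line on top of the +x end. z: knob axis, up.
- knob_turn (a joint): Knob angle, rad, growing clockwise seen from above, about the upright axis through knob_grip: 0 in the one-dot notch (vent), 1.05 in the two-dot notch (hold), about 0.1 of play each way. It turns only while lifted 6 mm or more; let go between notches it rides raised on the crown. Little friction.
- knob_lift (a joint): Lift of the knob, m: 0 when snapped down in a notch, at most 0.012 when pulled fully up. A spring draws it down with 4 N when down, 8 N when fully up.
- code_stand: Code plate on a small fixed stand: base 50 x 60 x 8 mm, upright plate 50 mm wide (y) and 40 mm high with a black and white code on its -x face. Origin: on the worktop below the code's face; x points into the plate, so a reader that looks squarely at the code points along this x.
- code (a point): Middle of the code on the plate's face, 55 mm above the worktop; axes as code_stand's.
- mat: Thin grey rubber mat, fixed, 160 (x) x 80 (y) x 3 mm. Origin: centre of the underside. The reader lies on it at the start, centred, within 8 mm, its x along the mat's x within 0.1 rad.
- reader: Hand-held code reader, 120 g: white body 100 (x) x 34 (y) x 28 mm high and a black nose that ends 62 mm from the origin towards +x. Origin: centre of the underside of the body, which is about its centre of mass; it lies on this flat underside. Its beam leaves the nose along +x, 15 mm above the underside.
- reader_nose (a point): Middle of the reader's window, at x +62 mm, z +15 mm in the reader's frame.
- reader_aim (a point): Point on the beam 100 mm in front of the window (x +162 mm, z +15 mm in the reader's frame); to be brought to the middle of the code.
- caliper: A bystander, to be left alone: digital caliper lying flat, 190 mm long. Origin: centre of the underside.
- timer: A bystander, to be left alone: white bench timer standing upright, 20 x 68 x 60 mm. Origin: centre of the underside.
- dropper_bottle: A bystander, to be left alone: brown dropper bottle with a rubber bulb, 36 mm in diameter, 103 mm high. Origin: centre of the underside.
Mind the look-alikes: they are no part of the job. Leave any brown look-alike of the part_2 alone.

How it is judged:
On the way, in this order (a step that is already met when the one before it is completed fails the run):
1. every part is fully home in a bay (((x of part_1 in the frame of bay_1 between -0.002 and 0.0025 m and y of part_1 in the frame of bay_1 between -0.002 and 0.0025 m and z of part_1 in the frame of bay_1 between -0.003 and 0.003 m and y of part_1_boss in the frame of bay_1 below -0.004 m) or (x of part_1 in the frame of bay_2 between -0.002 and 0.0025 m and y of part_1 in the frame of bay_2 between -0.002 and 0.0025 m and z of part_1 in the frame of bay_2 between -0.003 and 0.003 m and y of part_1_boss in the frame of bay_2 below -0.004 m) or (x of part_1 in the frame of bay_3 between -0.002 and 0.0025 m and y of part_1 in the frame of bay_3 between -0.002 and 0.0025 m and z of part_1 in the frame of bay_3 between -0.003 and 0.003 m and y of part_1_boss in the frame of bay_3 below -0.004 m)) and angle between the x axis of each of part_1, part_2, part_3 and the x axis of fixture, either way round below 0.04 rad and angle between each of part_1, part_2, part_3's own z axis and vertical below 0.1 rad and linear speed of each of part_1, part_2, part_3 below 0.02 m/s and ((x of part_2 in the frame of bay_1 between -0.002 and 0.0025 m and y of part_2 in the frame of bay_1 between -0.002 and 0.0025 m and z of part_2 in the frame of bay_1 between -0.003 and 0.003 m and y of part_2_boss in the frame of bay_1 below -0.004 m) or (x of part_2 in the frame of bay_2 between -0.002 and 0.0025 m and y of part_2 in the frame of bay_2 between -0.002 and 0.0025 m and z of part_2 in the frame of bay_2 between -0.003 and 0.003 m and y of part_2_boss in the frame of bay_2 below -0.004 m) or (x of part_2 in the frame of bay_3 between -0.002 and 0.0025 m and y of part_2 in the frame of bay_3 between -0.002 and 0.0025 m and z of part_2 in the frame of bay_3 between -0.003 and 0.003 m and y of part_2_boss in the frame of bay_3 below -0.004 m)) and ((x of part_3 in the frame of bay_1 between -0.002 and 0.0025 m and y of part_3 in the frame of bay_1 between -0.002 and 0.0025 m and z of part_3 in the frame of bay_1 between -0.003 and 0.003 m and y of part_3_boss in the frame of bay_1 below -0.004 m) or (x of part_3 in the frame of bay_2 between -0.002 and 0.0025 m and y of part_3 in the frame of bay_2 between -0.002 and 0.0025 m and z of part_3 in the frame of bay_2 between -0.003 and 0.003 m and y of part_3_boss in the frame of bay_2 below -0.004 m) or (x of part_3 in the frame of bay_3 between -0.002 and 0.0025 m and y of part_3 in the frame of bay_3 between -0.002 and 0.0025 m and z of part_3 in the frame of bay_3 between -0.003 and 0.003 m and y of part_3_boss in the frame of bay_3 below -0.004 m))), for 0.2 s.
2. the knob has been pulled, turned and has snapped down in the two-dot notch (value of joint knob_turn above 0.9 rad and value of joint knob_lift below 0.002 m), for 0.2 s.
3. the reader is held still with its beam point (100 mm before the window) within 25 mm of the middle of the code, square to the plate within 0.25 rad (distance between reader_aim and code below 0.025 m and angle between the x axis of reader and the x axis of code_stand, either way round below 0.25 rad and linear speed of reader below 0.03 m/s), for 1 s.
At the end, for the whole second after the job is handed in: Each part rests in its own bay, boss up, plain end to the stop, within 2 mm of home and 0.04 rad of square; the knob is down (within 2 mm) in the two-dot notch (over 0.9 rad); the reader rests flat on its mat within 25 mm of the middle, pointing along the mat's +x within 0.3 rad (all of step 1 and all of step 2 and horizontal distance between reader and mat below 0.025 m and angle between the x axis of reader and the x axis of mat, either way round below 0.3 rad and x of reader_nose in the frame of mat above 0.02 m and angle between reader's own z axis and vertical below 0.1 rad and height (world z) of reader below 0.007 m and linear speed of reader below 0.02 m/s); the robot touches nothing.
It fails at once if the caliper was moved by more than 3 cm or tipped over (distance of caliper from where it was at the start of the episode above 0.03 m or angle between caliper's own z axis and vertical above 0.5 rad).
It fails at once if the timer was moved by more than 3 cm or tipped over (distance of timer from where it was at the start of the episode above 0.03 m or angle between timer's own z axis and vertical above 0.5 rad).
It fails at once if the dropper bottle was moved by more than 3 cm or tipped over (distance of dropper_bottle from where it was at the start of the episode above 0.03 m or angle between dropper_bottle's own z axis and vertical above 0.5 rad).
Of part_1, part_2, part_3 only 2 to 3 are there at a start; the rules pass over those that are not, and their reading is None.
At some moment in a run one of part_1, part_2, part_3 may be knocked a few centimetres aside while the robot is not near it.
Once in a run the grip may slacken for a moment while it holds something.
It also fails if it takes over 210 s, if anything falls off the work surface, if the arm or the gripper's body presses on something with over 40 N, if the wrist force passes 120 N, or if a joint passes its speed limit or range.

## Robot

A 6-joint arm with a two-finger parallel gripper is mounted at the origin on a cart in front of the work surface, level with it; the furniture and walls round the work are solid. World frame = base frame: x ahead of the robot, y to its left, z up, the work surface at z = 0. Lengths are in m, angles in rad, forces in N, time in s.
With the tool pointing down it reaches from about 0.375 to 0.9 m from the base axis. Payload 3.1 kg.
Tool frame: the origin (TCP) lies midway between the tips of the shut fingers; the grasp point (between the pads) lies 19 mm behind it; z points along the fingers, y is the direction in which the jaws open and shut (so a half turn about z gives the same grasp; the last joint's range is limited). The gripper opens to 85 mm and grips with 20 to 120 N. Pads are 22 mm wide; open, the fingers measure 114 mm over their backs; the gripper's body (76 mm by 85 mm) begins 54 mm behind the grasp point. The pads swing forward as they close: fully open they stand 13 mm farther back than shut.
Start: joints at [0.971, 0.527, 1.433, -0, 1.181, -0.178], TCP at [0.256, 0.57, 0.231] pointing down, gripper open.
Joint ranges: [-3.08, 3.08], [-0.75, 2.2], [0.22, 2.44], [-1.43, 4.57], [0, 2.65], [-2.85, 2.85]. Speed limits (rad/s): [2.79, 2.79, 3.14, 3.14, 3.14, 3.14].

## Interface

Orientations are given as a unit quaternion [x, y, z, w].
In Python, from station import manip gives the robot as it stands. The module is installed in compiled form; this text tells all that it offers.
- The arm moves only by the tool drive_tool, never from a script. Its argument "deltas" is one flat list of numbers, 4 for each row, row after row: the shift along the tool's x, y, z in cm, then the turn about the tool's z in degrees. A call has 1 to 12 rows; each row is the pose to reach, as a shift and turn from the pose measured when the call began, along the tool's axes at that moment; what a row does not reach only later rows make up. A row lasts 1/10 s, in which the tool goes at most 50 mm and 8.59 degrees, less where a joint would pass 70% of its speed; a pose out of reach is approached as far as the arm can. A call with a gripper value outside its range is refused whole. "hand" is the finger opening in cm, from 0 to 8.54, set as the call begins (left out, the last holds). The fingers move at their own pace and stop on an object; "squeeze" is the grip in N (left out, the last holds). Time passes only in rows, so rows that repeat a pose let the fingers close. It gives the time, the measured TCP pose, the force and the opening at its end, in the units of the state.
- manip.sense(): the state, without advancing time (a new reading comes with each control period).
- manip.snapshot(name): name is "scene" or "top"; returns a dict with "frame" (480x640x3 uint8, red, green, blue), "depth" (480x640 float32, m along the optical axis (not along the pixel's ray), 0 where there is no reading), "fx", "fy", "cx", "cy" (pixels), "k1" (the pictures are not rectified: a ray, as slopes to the right and down, at radius r is drawn at 1 + k1 r^2 times it, then the intrinsics apply), "R" (3x3) and "t" (3): a world point X has camera coordinates R X + t. Camera axes: x right, y down, z forward; pixel columns grow to the right and rows downward; lengths in m; the calibration is good to about 2 mm. A picture is of the moment at which its call begins.
- manip.sign_off(): hands the job in, once; it reports no verdict.
The state is a dict: "t": time; "q": joint angles; "qd": joint speeds; "tau": joint torques, N m; "tcp_pos": TCP position; "tool_rot": TCP orientation; "force": force on the tool from outside, world axes, zero at the start; "ft_torque": the same for the moment, N m; "finger_gap": opening from 0.0 (shut) to 1.0 (fully open).
Only numpy, scipy, OpenCV 4.12 (cv2) and the standard library are available. Lean on these libraries where they do the work, as an engineer would, in place of code of your own. Each camera call takes 0.05 s, during which the arm holds its last target.

## Working session

There is one attempt and no reset: what is moved stays moved. The work goes in short steps, Python scripts to look and compute and a tool call to move; the robot and the scene stay as the last step left them, time stands still between calls to the robot, and variables do not carry over. Pictures are saved under pics/ and viewed, and the job is handed in when it is done.

Besides the shell and the picture viewer there is one more tool, called after "Request:" as name(argument=value, ...), one argument or row to a line, values as JSON. drive_tool: Moves the arm, as the interface text tells. Its arguments: {"type":"object","properties":{"deltas":{"type":"array"},"hand":{"type":"number"},"squeeze":{"type":"number"}},"required":["deltas"]}

```bash
ls; mkdir -p pics
python3 - <<'E'
from station import manip
import cv2,numpy as np
s=manip.sense()
print(s)
for n in("scene","top"):
    p=manip.snapshot(n)
    cv2.imwrite(f"pics/{n}0.png",p["frame"][:,:,::-1])
    np.savez(f"pics/{n}0.npz",**p)
    print(n,p["fx"],p["fy"],p["cx"],p["cy"],p["k1"],p["R"],p["t"],(p["depth"]==0).mean())
E
```

```text
pics
{'t': 0.0, 'q': array([ 9.70470233e-01,  5.28469290e-01,  1.43395814e+00,  1.73094812e-05,
        1.18142483e+00, -1.78510234e-01]), 'qd': array([ 5.62713910e-04,  6.55564628e-04, -2.10823582e-03,  4.65141818e-04,
        1.48897736e-05,  1.44312087e-03]), 'tau': array([-7.64507536e-05, -4.42349017e+01, -1.78027457e+01, -2.34283743e-04,
        8.36425490e-03, -3.24975690e-05]), 'tcp_pos': array([0.25542842, 0.5695969 , 0.23031397]), 'tool_rot': array([ 2.09350885e-01,  9.77839931e-01, -1.04217671e-03, -4.36334083e-04]), 'force': array([-0.20313042, -0.62650273,  0.45791117]), 'ft_torque': array([-0.02853752, -0.01079879,  0.00837962]), 'finger_gap': 1.0014709878808774}
scene 597.7656746495478 597.7656746495478 325.17083097310353 237.98031425501387 -0.04158164046686571 [[ 0.85302104 -0.52184919 -0.00534133]
 [-0.34603148 -0.55790648 -0.75432259]
 [ 0.39066267  0.64530131 -0.65648221]] [-0.49855774  0.20209401  1.15806313] 0.0043326822916666665
top 565.4810751816491 565.4810751816491 325.8070041947278 238.77638458537564 0.04533995886293371 [[ 0.00630507 -0.99989308 -0.01319377]
 [-0.9839914  -0.00385375 -0.17817427]
 [ 0.17810437  0.01410596 -0.98391049]] [-0.0421773   0.53477575  1.54353982] 0.003893229166666667
```

View pics/scene0.png

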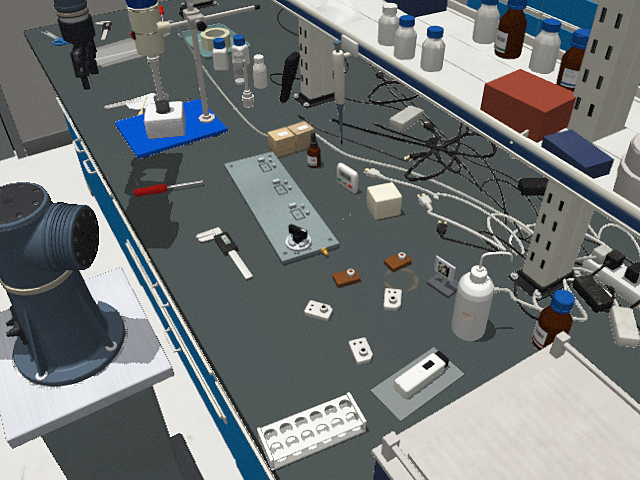

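View pics/top0.png

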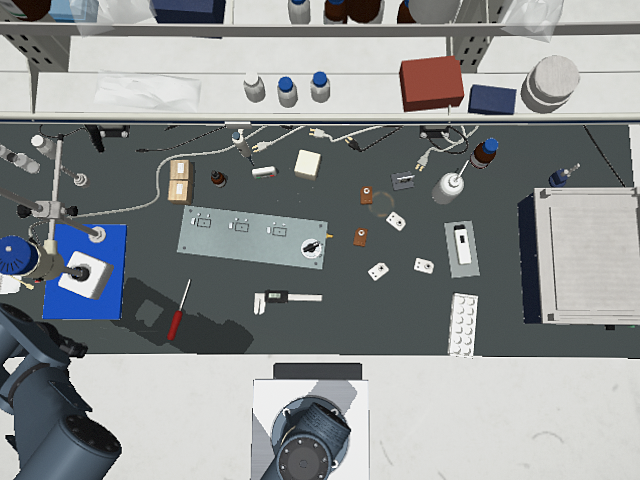

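```bash
cat > h.py <<'E'
import cv2,numpy as np
def K(p): return np.array([[p["fx"],0,p["cx"]],[0,p["fy"],p["cy"]],[0,0,1.]])
def D(p): return np.array([float(p["k1"]),0,0,0])
def load(n): 
    z=np.load(f"pics/{n}.npz"); return {k:z[k] for k in z}
def proj(p,X):
    X=np.asarray(X,float).reshape(-1,3); rv,_=cv2.Rodrigues(p["R"])
    return cv2.projectPoints(X,rv,p["t"].astype(float),K(p),D(p))[0].reshape(-1,2)
def rays(p,uv):
    s=cv2.undistortPoints(np.asarray(uv,float).reshape(-1,1,2),K(p),D(p)).reshape(-1,2)
    d=np.c_[s,np.ones(len(s))]@p["R"]; C=-p["R"].T@p["t"]
    return C,d
def onz(p,uv,z):
    C,d=rays(p,uv); return C+d*((z-C[2])/d[:,2])[:,None]
def tri(p1,u1,p2,u2):
    C1,d1=rays(p1,u1);C2,d2=rays(p2,u2);out=[]
    for a,b in zip(d1,d2):
        s=np.linalg.lstsq(np.c_[a,-b],C2-C1,rcond=None)[0]
        P=C1+a*s[0];Q=C2+b*s[1];out.append(np.r_[(P+Q)/2,np.linalg.norm(P-Q)])
    return np.array(out)
def unproj(p,uv):
    uv=np.atleast_2d(uv);C,d=rays(p,uv);i=np.round(uv).astype(int)
    return C+d*p["depth"][i[:,1],i[:,0]][:,None]
def ortho(p,x0,x1,y0,y1,z,res):
    # rows: x decreasing downwards; cols: y decreasing to right
    nx=int((x1-x0)/res);ny=int((y1-y0)/res)
    xs=x1-(np.arange(nx)+.5)*res; ys=y1-(np.arange(ny)+.5)*res
    X=np.stack(np.broadcast_arrays(xs[:,None],ys[None],z),-1).reshape(-1,3)
    m=proj(p,X).reshape(nx,ny,2).astype(np.float32)
    return cv2.remap(p["frame"],m[...,0],m[...,1],cv2.INTER_CUBIC)
def snap(tag,names=("scene","top")):
    from station import manip
    o=[]
    for n in names:
        p=manip.snapshot(n);cv2.imwrite(f"pics/{n}{tag}.png",p["frame"][:,:,::-1]);np.savez(f"pics/{n}{tag}.npz",**p);o.append(p)
    return o
def crop(p,u0,u1,v0,v1,k,name):
    c=cv2.resize(p["frame"][v0:v1,u0:u1],None,fx=k,fy=k,interpolation=cv2.INTER_CUBIC)
    cv2.imwrite("pics/"+name,c[:,:,::-1])
E
python3 - <<'E'
from h import *
s=load("scene0");t=load("top0")
crop(s,290,490,240,400,4,"cs1.png")
crop(t,330,530,170,300,4,"ct1.png")
for n,uv in dict(partA=(378,270),partB=(424,265),partC=(397,220),br1=(360,236),br2=(367,195),knob=(312,248),code=(402,180),reader=(462,245),timer=(262,172),bott=(217,178),cal=(290,297)).items():
    print(n,unproj(t,uv).round(3))
E
```

```text
partA [[ 0.451 -0.188  0.017]]
partB [[ 0.467 -0.318  0.013]]
partC [[ 0.596 -0.244  0.017]]
br1 [[ 0.549 -0.137  0.015]]
br2 [[ 0.673 -0.158  0.008]]
knob [[ 0.509 -0.001  0.047]]
code [[ 0.704 -0.255  0.058]]
reader [[ 0.522 -0.424  0.028]]
timer [[0.728 0.145 0.052]]
bott [[0.704 0.269 0.07 ]]
cal [[0.374 0.062 0.007]]
```

View pics/cs1.png

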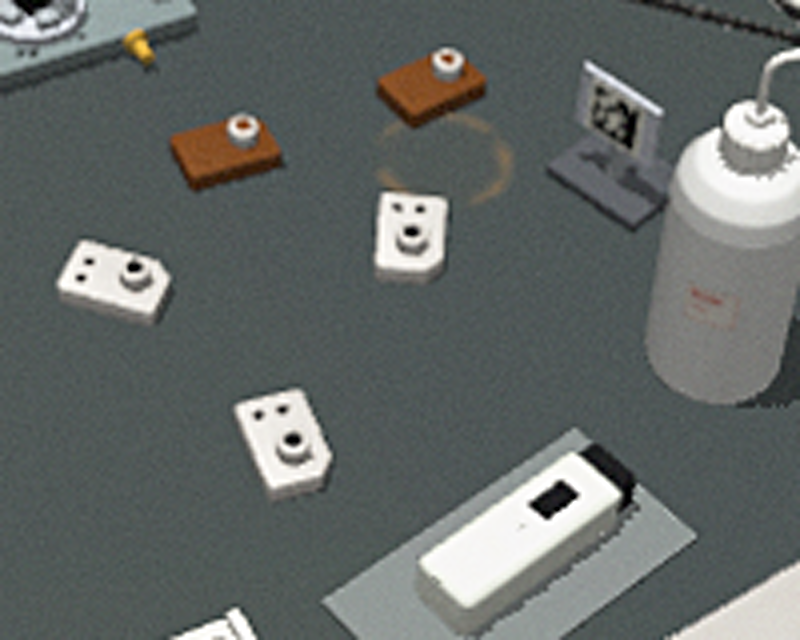

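View pics/ct1.png

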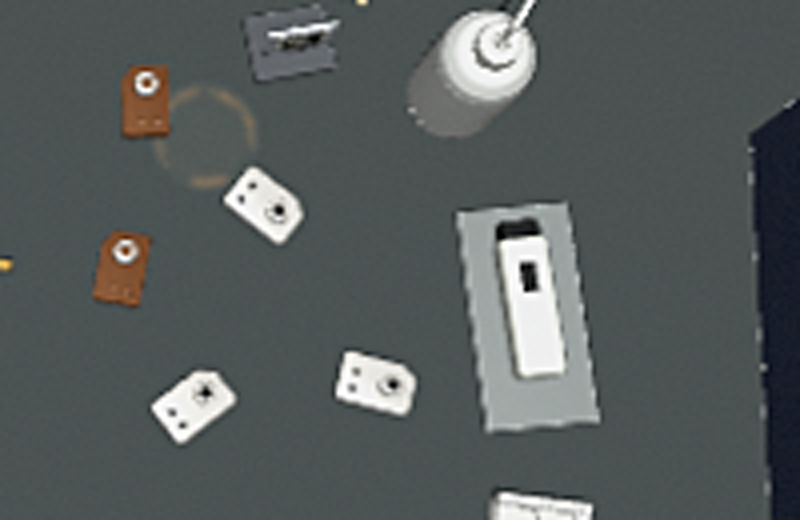

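```bash
cat > fit.py <<'E'
from h import *
from scipy.optimize import minimize
from scipy.spatial import ConvexHull
S=8
def box(lx,ly,z0,z1,chamf=0):
    a,b=lx/2,ly/2
    P=[(-a,-b),(a,-b),(a,b),(-a,b)]
    return np.array([(x,y,z) for z in(z0,z1) for x,y in P])
def cyl(cx,cy,r,z0,z1):
    t=np.linspace(0,2*np.pi,24,endpoint=False)
    return np.array([(cx+r*np.cos(a),cy+r*np.sin(a),z) for z in(z0,z1) for a in t])
def place(P,q,z=0):
    c,s=np.cos(q[2]),np.sin(q[2]);R=np.array([[c,-s,0],[s,c,0],[0,0,1]])
    return P@R.T+[q[0],q[1],z]
def render(p,solids,q,z,u0,v0,w,h):
    m=np.zeros((h*S,w*S),np.uint8)
    for P in solids:
        uv=(proj(p,place(P,q,z))-[u0,v0]+.5)*S-.5
        hull=cv2.convexHull(uv.astype(np.float32)).reshape(-1,2)
        cv2.fillConvexPoly(m,np.round(hull*16).astype(np.int32),255,shift=4)
    return cv2.resize(m,(w,h),interpolation=cv2.INTER_AREA)/255.
def fit(views,solids,q0,z,maskf,pad=8,biases=False):
    def cost(q):
        c=0
        for p,(u0,v0,w,h),m in obs: c+=((render(p,solids,q,z,u0,v0,w,h)-m)**2).sum()
        return c
    obs=[]
    for p in views:
        uv=proj(p,np.vstack([place(P,q0,z) for P in solids]));a=np.floor(uv.min(0)-pad).astype(int);b=np.ceil(uv.max(0)+pad).astype(int)
        obs.append((p,(a[0],a[1],b[0]-a[0],b[1]-a[1]),maskf(p["frame"][a[1]:b[1],a[0]:b[0]].astype(float))))
    sx=np.array([[0,0,0],[.006,0,0],[0,.006,0],[0,0,.15]])+q0
    r=minimize(cost,q0,method="Nelder-Mead",options=dict(initial_simplex=sx,xatol=1e-5,fatol=1e-3,maxiter=300))
    return r.x,r.fun
def white(f):
    g=f.min(-1); return np.clip((g-85)/(170-85),0,1)
PART=[box(.034,.052,0,.012),cyl(0,-.010,.008,.012,.022)]
E
python3 - <<'E'
from fit import *
s=load("scene0");t=load("top0")
for n,st,uv,q0 in (("bg",0,0,0),):
    print(s["frame"][290:296,330:336].mean((0,1)), t["frame"][240:246,395:401].mean((0,1)))
# triangulate boss tops: from crops
bs=np.array([(134,266),(411,231),(292,438)])/4.+[290-.375,240-.375]
bt=np.array([(205,391),(279,209),(392,383)])/4.+[330-.375,170-.375]
print(tri(s,bs,t,bt).round(4))
for nm,q0 in dict(A=(.451,-.188,0),C=(.6,-.24,0),B=(.467,-.318,0)).items():
    best=None
    for vs in ([s,t],[s],[t]):
        rs=[]
        for y in ([0.,.8,1.6,-.8,2.4,3.1,-1.6,-2.4] if best is None else [best[2]]):
            q,c=fit(vs,PART,np.array([best[0] if best is not None else q0[0],best[1] if best is not None else q0[1],y]),0,white);rs.append((c,q))
        rs.sort(key=lambda a:a[0]); 
        if best is None: best=rs[0][1]; print(nm,"cands",[(round(c,1),q.round(4).tolist()) for c,q in rs[:3]])
        else: print("  ",rs[0][0],rs[0][1].round(4))
E
```

```text
[80.05555556 88.47222222 86.69444444] [75.44444444 82.91666667 82.88888889]
[[ 0.459  -0.1958  0.0209  0.0017]
 [ 0.5906 -0.2502  0.0219  0.0017]
 [ 0.4652 -0.3276  0.0215  0.0016]]
A cands [(np.float64(100.0), [0.4521, -0.1881, 3.8003]), (np.float64(100.5), [0.4521, -0.1881, -2.4791]), (np.float64(100.8), [0.452, -0.1879, 0.6584])]
   77.91121876201461 [ 0.4531 -0.1874  3.8026]
   13.70093041138024 [ 0.4511 -0.1884  3.795 ]
C cands [(np.float64(82.3), [0.5977, -0.2422, -0.6833]), (np.float64(82.6), [0.5977, -0.242, -0.6784]), (np.float64(82.7), [0.5976, -0.2421, -0.6825])]
   59.289903883121866 [ 0.5986 -0.2414 -0.6908]
   15.231234140715108 [ 0.5965 -0.2419 -0.6802]
B cands [(np.float64(116.6), [0.468, -0.3184, -0.2903]), (np.float64(116.7), [0.4681, -0.3183, 2.8502]), (np.float64(116.7), [0.4682, -0.3184, -0.2999])]
   82.76310649750096 [ 0.4695 -0.3176 -0.2792]
   12.022422145328719 [ 0.4663 -0.3185 -0.2624]
```

Run:
```python
from fit import *
s=load("scene0");t=load("top0")
for n,p in(("s",s),("t",t)):
    o=ortho(p,.42,.68,-.10,.38,.016,.0006);print(o.shape)
    cv2.imwrite(f"pics/of_{n}.png",o[:,:,::-1])
crop(s,215,350,140,270,5,"cs2.png")
```

```text
(433, 800, 3)
(433, 800, 3)
```

View pics/of_s.png

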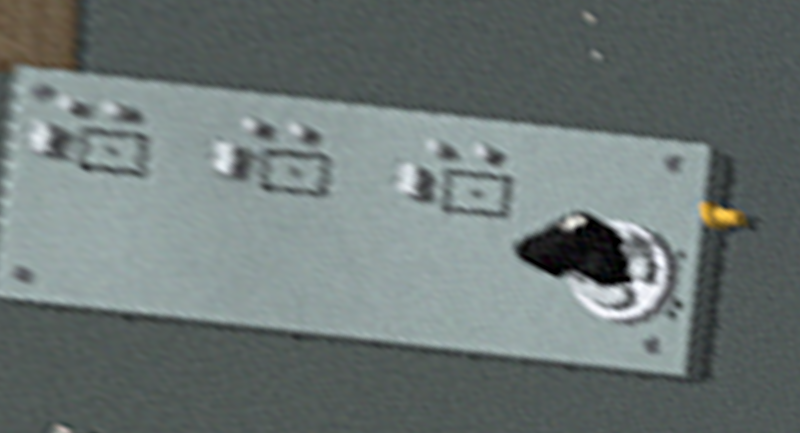

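View pics/of_t.png

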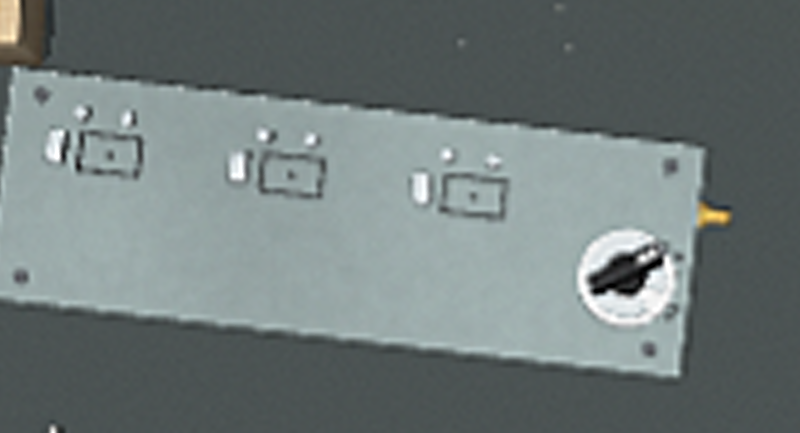

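View pics/cs2.png

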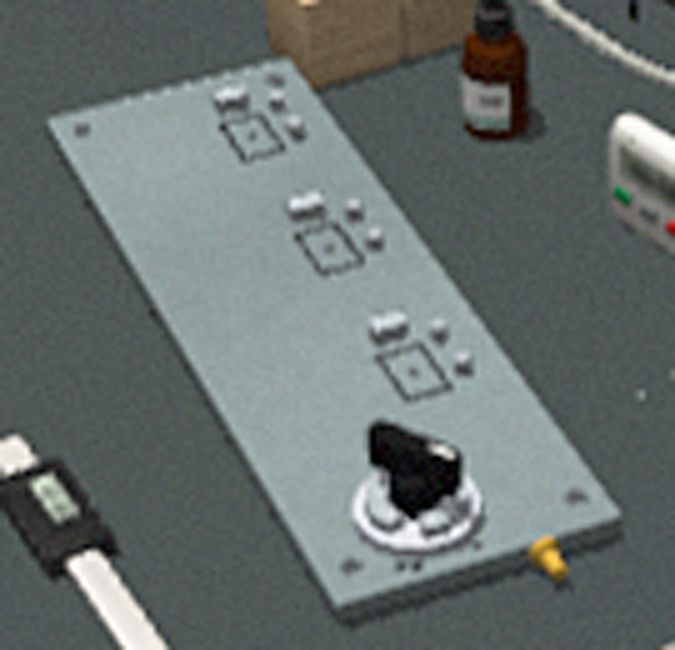

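Run:
```python
from fit import *
s=load("scene0");t=load("top0")
print(s["frame"][200,255],s["frame"][215,270],t["frame"][245,250],t["frame"][235,200],s["frame"][260,250])
def plate(f):
    g=f[...,1]; return np.clip((g-95)/(130-95),0,1)
# restrict to the plate with its long edges: fit top face only
TOP=[box(.14,.42,.016,.016)]
for vs in([s],[t],[s,t]):
    print(fit(vs,TOP,np.array([.53,.135,-.113]),0,plate,pad=3))
R=[box(.1,.034,0.003,.031)]
```

```text
[139 155 152] [153 167 168] [153 165 165] [156 172 170] [84 91 90]
(array([ 0.54781945,  0.16981236, -0.11427877]), np.float64(912.9524286577375))
(array([ 0.54647585,  0.17276128, -0.11529548]), np.float64(231.03563809837658))
(array([ 0.54702119,  0.17084092, -0.11401367]), np.float64(1208.7817856554386))
```

```bash
cat > go.py <<'E'
import sys,numpy as np
from station import manip
from scipy.spatial.transform import Rotation as Ro
def st():
    s=manip.sense();R=Ro.from_quat(s["tool_rot"]).as_matrix();return s,R,s["tcp_pos"]
def ang(R): return np.arctan2(R[1,1],R[0,1])
def to(x,y,z,a=None):
    s,R,p=st();d=R.T@(np.array([x,y,z])-p)*100
    th=0
    if a is not None:
        th=ang(R)-a; th=(th+np.pi/2)%np.pi-np.pi/2
    print("to",[round(v,4) for v in(x,y,z)],"->",d.round(2),"turn",round(np.degrees(th),1))
def info():
    s,R,p=st();print("t",round(s["t"],2),"tcp",p.round(4),"ang",round(ang(R),4),"tilt",R[:,2].round(3),"F",s["force"].round(1),"gap",round(s["finger_gap"]*85.4,1),"q",s["q"].round(2))
# fixture
FY=-.1145
def fx(bx,by,bay):
    B=dict(zip((1,2,3),((.588,.312),(.5758,.203),(.5630,.0940))))[bay]
    c,s=np.cos(FY),np.sin(FY);return B[0]+c*bx-s*by,B[1]+s*bx+c*by
E
python3 -c "
from go import *
info();to(.45,.3,.2,.9);to(.458,-.196,.15,.66);to(.458,-.196,.05,.66)"
```

```text
t 0.1 tcp [0.2555 0.5697 0.2304] ang 1.149 tilt [-0.001 -0.002 -1.   ] F [ 0.4 -1.  -0.4] gap 85.2 q [ 0.97  0.53  1.43  0.    1.18 -0.18]
to [0.45, 0.3, 0.2] -> [-28.79 -16.64   3.07] turn 14.3
to [0.458, -0.196, 0.15] -> [-49.83 -61.55   8.15] turn 28.0
to [0.458, -0.196, 0.05] -> [-49.83 -61.53  18.15] turn 28.0
```

Request:
drive_tool(
  deltas=[-28.8, -16.6, 3, 14, -28.8, -16.6, 3, 14, -28.8, -16.6, 3, 14, -28.8, -16.6, 3, 14, -28.8, -16.6, 3, 14, -28.8, -16.6, 3, 14, -28.8, -16.6, 3, 14, -49.8, -61.5, 8, 28, -49.8, -61.5, 8, 28, -49.8, -61.5, 8, 28, -49.8, -61.5, 8, 28, -49.8, -61.5, 8, 28],
  hand=4,
  squeeze=40,
)

```text
t: 1.3
tcp_pos: [0.4537, 0.0497, 0.1757]
tool_rot: [0.44, 0.898, -0.001, -0.0]
force: [1.3, 0.2, 0.3]
finger_gap: 0.471
```

```bash
python3 -c "
from go import *
info();to(.458,-.196,.15,.66);to(.458,-.196,.05,.66)"
```

```text
t 1.3 tcp [0.4537 0.0497 0.1757] ang 0.6606 tilt [-0.001 -0.002 -1.   ] F [1.3 0.2 0.3] gap 40.2 q [-0.14  0.39  1.9  -0.    0.85 -0.79]
to [0.458, -0.196, 0.15] -> [-19.66 -14.74   2.61] turn 0.0
to [0.458, -0.196, 0.05] -> [-19.66 -14.72  12.61] turn 0.0
```

Request:
drive_tool(
  deltas=[-19.7, -14.7, 2.6, 0, -19.7, -14.7, 2.6, 0, -19.7, -14.7, 2.6, 0, -19.7, -14.7, 2.6, 0, -19.7, -14.7, 2.6, 0, -19.7, -14.7, 2.6, 0, -19.7, -14.7, 11.6, 0, -19.7, -14.7, 11.6, 0, -19.7, -14.7, 11.6, 0],
  hand=3.2,
)

```text
t: 2.2
tcp_pos: [0.4547, -0.1935, 0.0554]
tool_rot: [0.44, 0.898, 0.0, -0.007]
force: [-0.1, 0.4, 0.5]
finger_gap: 0.375
```

```bash
python3 -c "
from go import *
from h import *
info();s,t=snap('1')
crop(s,260,420,220,360,5,'c1s.png');crop(t,330,460,210,320,6,'c1t.png')
for z in (.022,.06):
  print(proj(s,[.458,-.196,z]),proj(t,[.458,-.196,z]))"
```

```text
t 2.2 tcp [ 0.4547 -0.1935  0.0554] ang 0.6603 tilt [-0.012  0.006 -1.   ] F [-0.1  0.4  0.5] gap 32.0 q [-0.63  0.66  1.89 -0.    0.61 -1.29]
[[322.31906574 306.09607682]] [[381.08861731 267.38695338]]
[[322.15420523 292.93443476]] [[382.2295302  265.62091101]]
```

View pics/c1s.png

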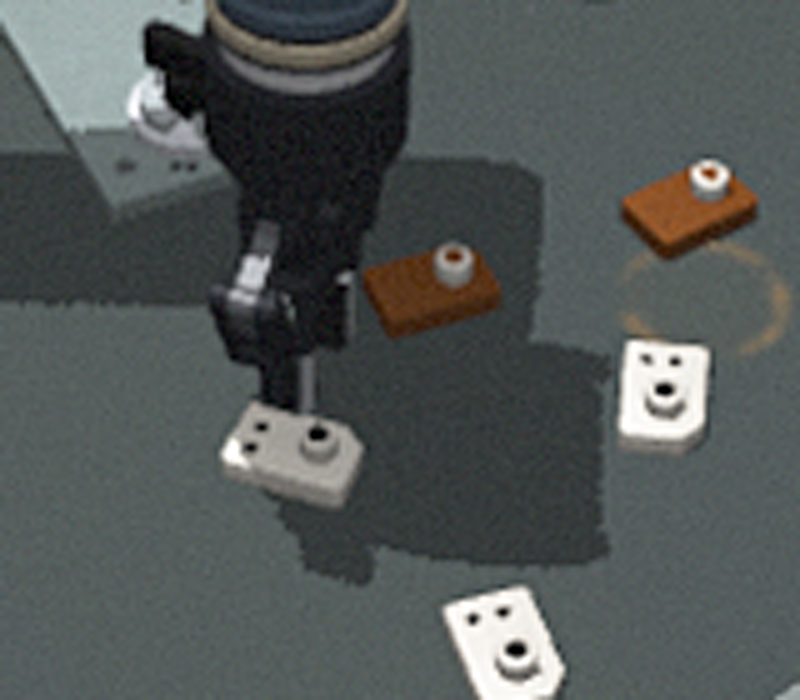

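View pics/c1t.png

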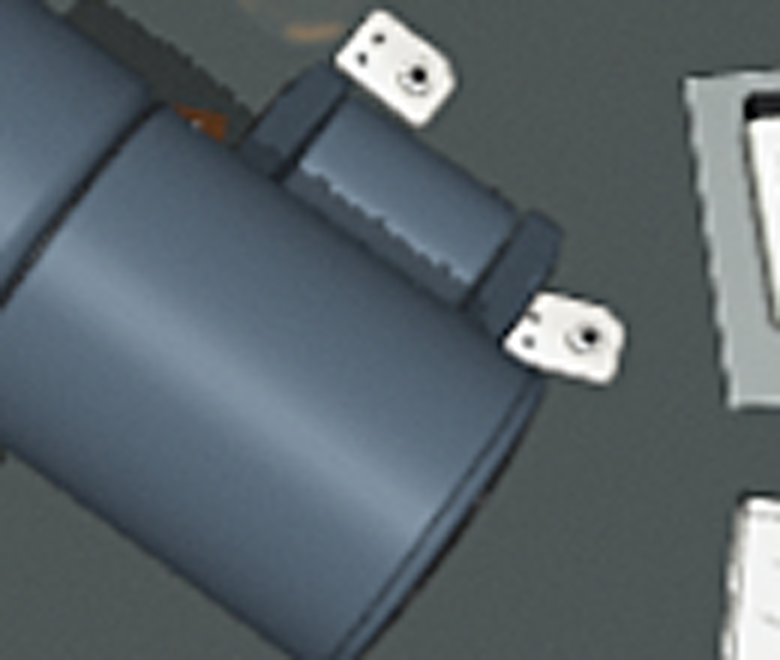

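```bash
python3 -c "
from go import *
from h import *
info();s=load('scene1')
p=np.array([.4547,-.1935,.0554]);d=np.array([np.cos(.66),np.sin(.66),0])
for k in(-1,0,1): print((proj(s,p+d*.016*k)-[260,220])*5)
to(.4582,-.196,.06,.66);to(.4582,-.196,.022,.66);to(.4582,-.196,.014,.66)"
```

```text
t 2.3 tcp [ 0.4579 -0.1954  0.0598] ang 0.6611 tilt [-0.003 -0.    -1.   ] F [0.7 0.8 0.4] gap 31.8 q [-0.63  0.65  1.88 -0.    0.61 -1.29]
[[285.6085141 400.0677225]]
[[300.39697672 372.06782684]]
[[314.90681709 344.59333301]]
to [0.4582, -0.196, 0.06] -> [-0.06 -0.02 -0.02] turn 0.1
to [0.4582, -0.196, 0.022] -> [-0.07 -0.01  3.78] turn 0.1
to [0.4582, -0.196, 0.014] -> [-0.07 -0.    4.58] turn 0.1
```

Request:
drive_tool(
  deltas=[0, 0, 2.5, 0, 0, 0, 4.5, 0, 0, 0, 4.5, 0, 0, 0, 4.5, 0, 0, 0, 4.5, 0],
)

```text
t: 2.8
tcp_pos: [0.459, -0.196, 0.0168]
tool_rot: [0.439, 0.898, -0.001, 0.0]
force: [0.1, 1.0, 0.3]
finger_gap: 0.372
```

Request:
drive_tool(
  deltas=[0, 0, 0, 0, 0, 0, 0, 0, 0, 0, 0, 0, 0, 0, 0, 0],
  hand=0.5,
  squeeze=40,
)

```text
t: 3.2
tcp_pos: [0.46, -0.1965, 0.0185]
tool_rot: [0.439, 0.898, -0.001, 0.002]
force: [-0.3, 1.0, 7.9]
finger_gap: 0.146
```

```bash
python3 -c "
from go import *
from h import *
info();s,=snap('2',['scene'])
crop(s,270,390,260,350,6,'c2s.png')
"
```

```text
t 3.2 tcp [ 0.46   -0.1965  0.0185] ang 0.6615 tilt [ 0.002 -0.004 -1.   ] F [-0.3  1.   7.9] gap 12.5 q [-0.63  0.73  1.89 -0.    0.51 -1.28]
```

View pics/c2s.png

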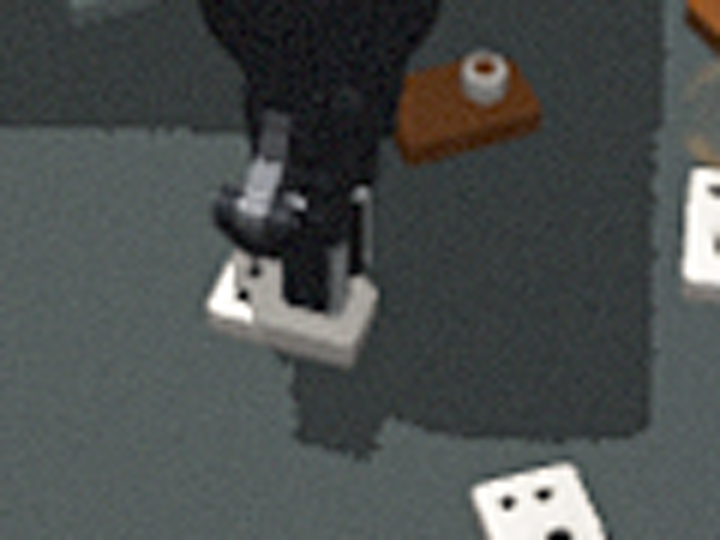

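Request:
drive_tool(
  deltas=[0, 0, 0, 0, 0, 0, 0, 0, 0, 0, 0, 0],
)

```text
t: 3.55
tcp_pos: [0.4601, -0.1966, 0.0187]
tool_rot: [0.439, 0.898, -0.001, 0.002]
force: [-0.3, -0.6, 0.7]
finger_gap: 0.149
```

Request:
drive_tool(
  deltas=[0, 0, -1, 0, 0, 0, -3, 0, 0, 0, -3, 0],
)

```text
t: 3.85
tcp_pos: [0.4611, -0.1972, 0.0506]
tool_rot: [0.439, 0.898, -0.002, 0.004]
force: [0.9, 0.4, -0.7]
finger_gap: 0.144
```

```bash
python3 -c "
from go import *
from h import *
info();s,=snap('3',['scene'])
crop(s,270,390,240,330,6,'c3s.png')
"
```

```text
t 3.85 tcp [ 0.4611 -0.1972  0.0506] ang 0.6616 tilt [ 0.006 -0.007 -1.   ] F [ 0.9  0.4 -0.7] gap 12.3 q [-0.63  0.67  1.89 -0.    0.58 -1.29]
```

View pics/c3s.png

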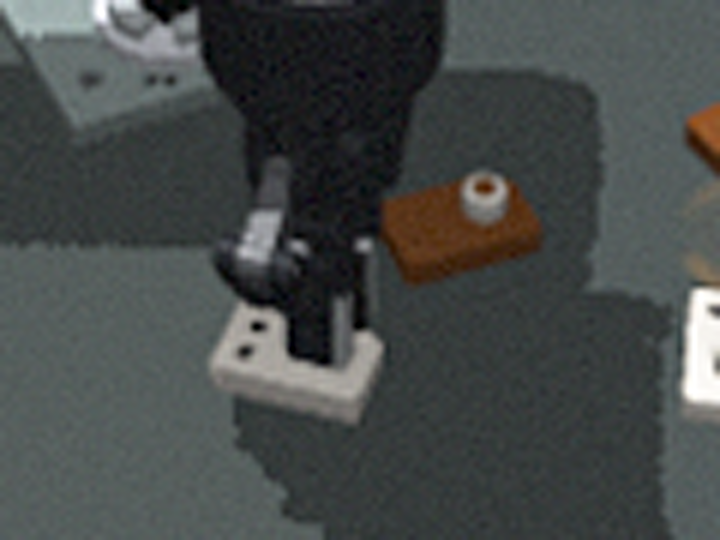

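```bash
python3 -c "
from go import *
b=fx(-.006,-.016,1);print(b)
to(.47,.0,.12,.2);to(*b,.11,FY);to(*b,.06,FY)
"
```

```text
(np.float64(0.5802112881722481), np.float64(0.29679026732436636))
to [0.47, 0.0, 0.12] -> [14.92 12.84 -7.13] turn 26.4
to [np.float64(0.5802), np.float64(0.2968), 0.11] -> [31.57 39.76 -6.25] turn 44.5
to [np.float64(0.5802), np.float64(0.2968), 0.06] -> [31.61 39.76 -1.25] turn 44.5
```

Request:
drive_tool(
  deltas=[0, 0, -4, 0, 2, 2, -6, 4, 5, 5, -6, 9, 9, 9, -6, 15, 13, 13, -6, 21, 16.5, 16.5, -6, 27, 19.5, 20, -6, 32, 22.5, 24, -6, 37, 25.5, 28, -6, 41, 28.5, 33, -6, 44.5, 31.6, 37, -6, 44.5, 31.6, 39.8, -6, 44.5],
)

```text
t: 5.1
tcp_pos: [0.5778, 0.3004, 0.1062]
tool_rot: [0.746, 0.666, -0.002, 0.003]
force: [1.2, -0.8, -1.3]
finger_gap: 0.141
```

```bash
python3 -c "
from go import *
from h import *
info()
b=fx(-.006,-.016,1)
to(*b,.09,FY);to(*b,.045,FY)
s,t=snap('4')
crop(s,215,350,140,240,6,'c4s.png')
"
```

```text
t 5.1 tcp [0.5778 0.3004 0.1062] ang -0.1123 tilt [ 0.001 -0.007 -1.   ] F [ 1.2 -0.8 -1.3] gap 12.1 q [ 0.31  0.71  1.46 -0.01  0.97  0.43]
to [np.float64(0.5802), np.float64(0.2968), 0.09] -> [-0.32  0.27  1.63] turn 0.1
to [np.float64(0.5802), np.float64(0.2968), 0.045] -> [-0.29  0.27  6.13] turn 0.1
```

View pics/c4s.png

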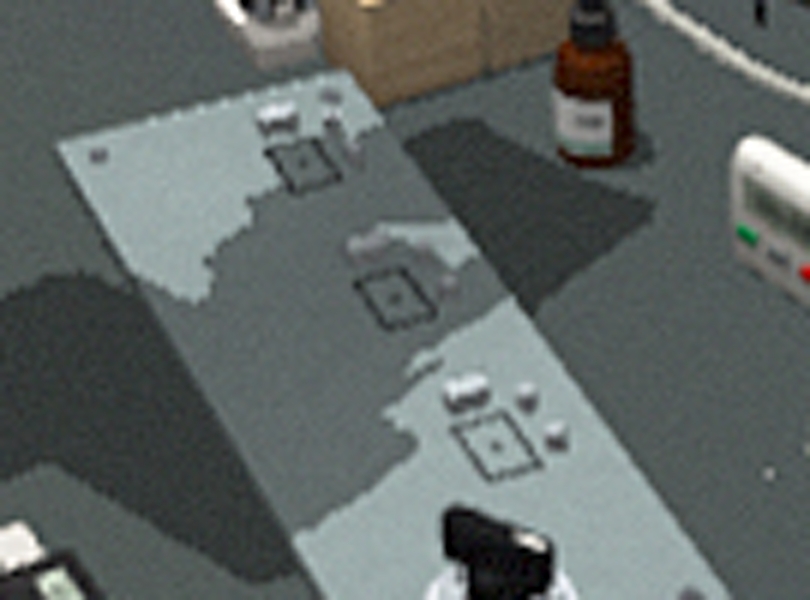

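View pics/scene4.png

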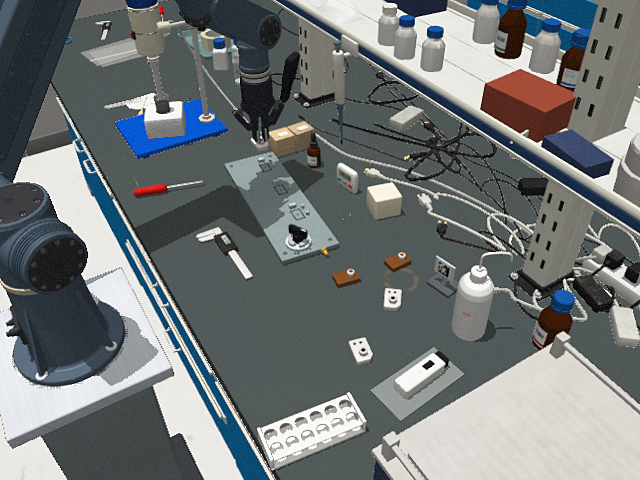

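Request:
drive_tool(
  deltas=[-0.3, 0.3, 1.6, 0, -0.3, 0.3, 4, 0, -0.3, 0.3, 6.1, 0, -0.3, 0.3, 6.1, 0, -0.3, 0.3, 6.1, 0],
)

```text
t: 5.7
tcp_pos: [0.5862, 0.298, 0.0454]
tool_rot: [0.745, 0.667, 0.002, 0.004]
force: [0.5, -0.8, -0.7]
finger_gap: 0.142
```

```bash
python3 -c "
from go import *
from h import *
info()
b=fx(-.006,-.016,1)
to(*b,.045,FY);to(*b,.037,FY)
s,=snap('5',['scene'])
crop(s,215,335,110,210,6,'c5s.png')
"
```

```text
t 5.7 tcp [0.5862 0.298  0.0454] ang -0.1112 tilt [ 0.009 -0.004 -1.   ] F [ 0.5 -0.8 -0.7] gap 12.1 q [ 0.3   0.8   1.48 -0.01  0.86  0.42]
to [np.float64(0.5802), np.float64(0.2968), 0.045] -> [-0.18 -0.58  0.04] turn 0.2
to [np.float64(0.5802), np.float64(0.2968), 0.037] -> [-0.18 -0.59  0.84] turn 0.2
```

View pics/c5s.png

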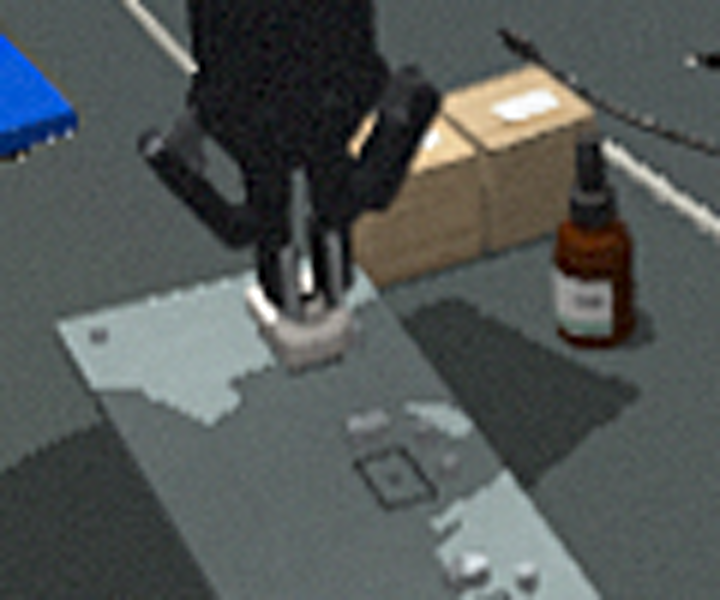

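Request:
drive_tool(
  deltas=[-0.2, -0.6, 0, 0.2, -0.2, -0.6, 0, 0.2, -0.2, -0.6, 0, 0.2, -0.2, -0.6, 0, 0.2],
)

```text
t: 6.15
tcp_pos: [0.5812, 0.2972, 0.0471]
tool_rot: [0.746, 0.665, 0.004, 0.005]
force: [0.5, -0.3, -0.4]
finger_gap: 0.141
```

```bash
python3 -c "
from go import *
info()
b=fx(-.006,-.016,1)
to(*b,.045,FY);to(*b,.036,FY)
"
```

```text
t 6.15 tcp [0.5812 0.2972 0.0471] ang -0.1145 tilt [ 0.012 -0.003 -1.   ] F [ 0.5 -0.3 -0.4] gap 12.1 q [ 0.3   0.79  1.49 -0.01  0.85  0.42]
to [np.float64(0.5802), np.float64(0.2968), 0.045] -> [-0.05 -0.1   0.21] turn -0.0
to [np.float64(0.5802), np.float64(0.2968), 0.036] -> [-0.05 -0.11  1.11] turn -0.0
```

Request:
drive_tool(
  deltas=[0, -0.1, 0.5, 0, 0, -0.1, 0.8, 0, 0, -0.1, 0.9, 0, 0, -0.1, 1.0, 0, 0, -0.1, 1.0, 0],
)

```text
t: 6.65
tcp_pos: [0.5802, 0.2972, 0.0367]
tool_rot: [0.746, 0.665, 0.004, 0.005]
force: [0.1, 0.5, -0.2]
finger_gap: 0.145
```

```bash
python3 -c "
from go import *
info()
b=fx(-.006,-.016,1)
to(*b,.045,FY);to(*b,.035,FY)
"
```

```text
t 6.65 tcp [0.5802 0.2972 0.0367] ang -0.1146 tilt [ 0.012 -0.003 -1.   ] F [ 0.1  0.5 -0.2] gap 12.3 q [ 0.31  0.81  1.5  -0.01  0.83  0.43]
to [np.float64(0.5802), np.float64(0.2968), 0.045] -> [-0.05  0.01 -0.83] turn -0.0
to [np.float64(0.5802), np.float64(0.2968), 0.035] -> [-0.04 -0.    0.17] turn -0.0
```

Request:
drive_tool(
  deltas=[0, 0, 0.1, 0, 0, 0, 0.2, 0, 0, 0, 0.25, 0, 0, 0, 0.25, 0],
)

```text
t: 7.05
tcp_pos: [0.5806, 0.2972, 0.0347]
tool_rot: [0.746, 0.665, 0.004, 0.005]
force: [-0.8, -0.2, 2.5]
finger_gap: 0.142
```

Request:
drive_tool(
  deltas=[0, 0, 0, 0, 0, 0, 0, 0, 0, 0, 0, 0, 0, 0, -2, 0, 0, 0, -5, 0, 0, 0, -8, 0, 0, -3, -11, 0, 0, -8, -11, 0, 0, -13, -11, 0, 0, -13, -11, 0],
  hand=3,
)

```text
t: 8.05
tcp_pos: [0.44, 0.3111, 0.142]
tool_rot: [0.745, 0.667, -0.002, 0.003]
force: [1.0, 0.4, 0.1]
finger_gap: 0.35
```

```bash
python3 -c "
from go import *
from fit import *
info()
s,t=snap('6')
crop(s,215,335,130,210,6,'c6s.png');crop(t,160,300,180,280,5,'c6t.png')
"
```

```text
t 8.05 tcp [0.44   0.3111 0.142 ] ang -0.1112 tilt [ 0.001 -0.007 -1.   ] F [1.  0.4 0.1] gap 29.9 q [ 0.41  0.54  1.73 -0.01  0.87  0.53]
```

View pics/c6s.png

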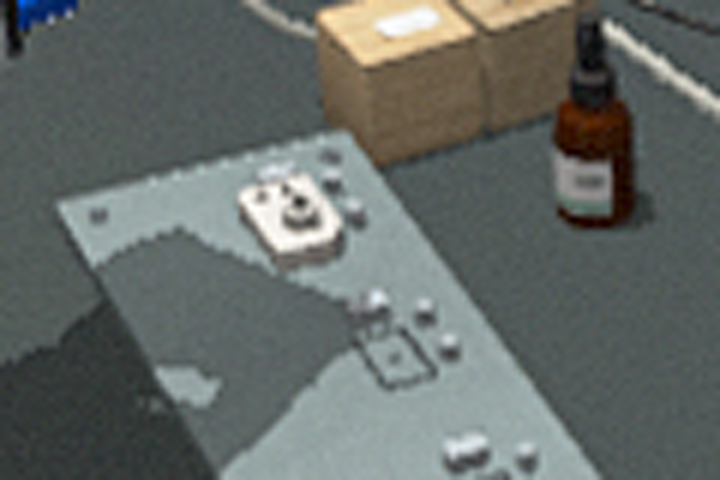

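View pics/c6t.png

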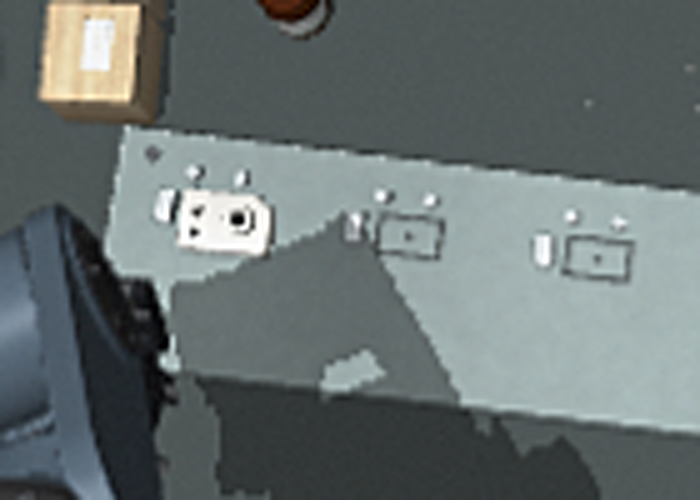

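```bash
python3 -c "
from go import *
b=fx(-.050,.003,1)
to(*b,.1,FY);to(*b,.0215,FY)
"
```

```text
to [np.float64(0.5387), np.float64(0.3207), 0.1] -> [1.82 8.78 4.44] turn 0.1
to [np.float64(0.5387), np.float64(0.3207), 0.0215] -> [ 1.83  8.68 12.29] turn 0.1
```

Request:
drive_tool(
  deltas=[1.8, 4, 2, 0, 1.8, 8.7, 4, 0.1, 1.8, 8.7, 8, 0.1, 1.8, 8.7, 11, 0.1, 1.8, 8.7, 12, 0.1, 1.8, 8.7, 12, 0.1, 1.8, 8.7, 12, 0.1, 1.8, 8.7, 12, 0.1],
  hand=0,
)

```text
t: 8.95
tcp_pos: [0.5404, 0.3211, 0.0263]
tool_rot: [0.746, 0.666, 0.006, 0.006]
force: [1.0, 0.7, 0.2]
finger_gap: -0.001
```

```bash
python3 -c "
from go import *
info()
b=fx(-.046,.003,1);to(*b,.021,FY)
b=fx(-.036,.003,1);to(*b,.021,FY)
b=fx(-.031,.003,1);to(*b,.021,FY)
"
```

```text
t 8.95 tcp [0.5404 0.3211 0.0263] ang -0.1144 tilt [ 0.016 -0.001 -1.   ] F [1.  0.7 0.2] gap -0.0 q [ 0.36  0.8   1.57 -0.01  0.76  0.48]
to [np.float64(0.5426), np.float64(0.3202), 0.021] -> [-0.06  0.22  0.53] turn 0.0
to [np.float64(0.5526), np.float64(0.3191), 0.021] -> [-0.06  1.22  0.55] turn 0.0
to [np.float64(0.5575), np.float64(0.3185), 0.021] -> [-0.06  1.72  0.56] turn 0.0
```

Request:
drive_tool(
  deltas=[-0.1, 0.1, 0.5, 0, -0.1, 0.1, 0.5, 0, -0.1, 0.4, 0.5, 0, -0.1, 0.7, 0.5, 0, -0.1, 0.9, 0.5, 0, -0.1, 1.0, 0.5, 0, -0.1, 1.0, 0.5, 0],
)

```text
t: 9.65
tcp_pos: [0.5505, 0.3189, 0.0214]
tool_rot: [0.746, 0.665, 0.006, 0.006]
force: [0.5, 0.0, 1.0]
finger_gap: 0.001
```

Request:
drive_tool(
  deltas=[0, 0.2, 0, 0, 0, 0.4, 0, 0, 0, 0.5, 0, 0, 0, 0.5, 0, 0],
)

```text
t: 10.05
tcp_pos: [0.5558, 0.3183, 0.0215]
tool_rot: [0.746, 0.665, 0.006, 0.006]
force: [0.6, -1.0, -0.2]
finger_gap: -0.001
```

Request:
drive_tool(
  deltas=[0, 0.2, 0, 0, 0, 0.3, 0, 0, 0, 0.3, 0, 0],
)

```text
t: 10.35
tcp_pos: [0.5591, 0.3179, 0.0215]
tool_rot: [0.746, 0.665, 0.006, 0.006]
force: [-0.1, 0.1, 0.5]
finger_gap: 0.002
```

```bash
python3 -c "
from go import *
from h import *
info();s,=snap('7',['scene'])
crop(s,215,335,130,210,6,'c7s.png')
b=fx(0,0,1);print(b)
"
```

```text
t 10.35 tcp [0.5591 0.3179 0.0215] ang -0.1148 tilt [ 0.017 -0.001 -1.   ] F [-0.1  0.1  0.5] gap 0.1 q [ 0.35  0.82  1.53 -0.01  0.78  0.47]
(np.float64(0.588), np.float64(0.312))
```

View pics/c7s.png

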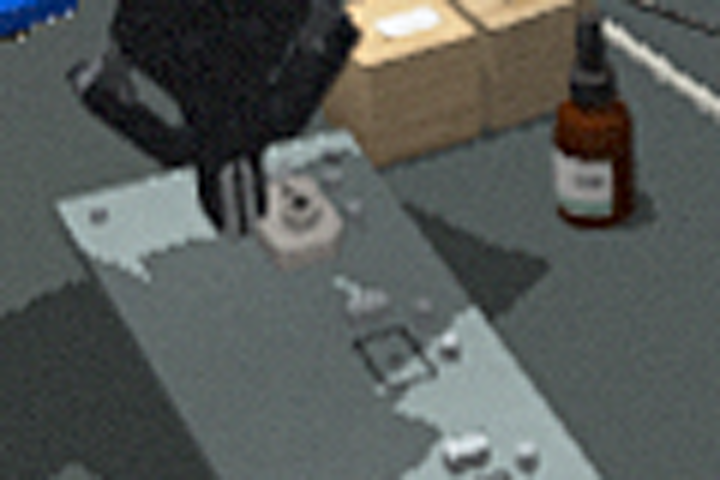

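Request:
drive_tool(
  deltas=[0, 0.1, 0, 0, 0, 0.2, 0, 0, 0, 0.3, 0, 0, 0, 0.3, 0, 0],
)

```text
t: 10.8
tcp_pos: [0.5621, 0.3175, 0.0215]
tool_rot: [0.746, 0.665, 0.006, 0.006]
force: [0.4, -0.6, -1.0]
finger_gap: -0.001
```

Request:
drive_tool(
  deltas=[0, 0.1, 0, 0, 0, 0.2, 0, 0, 0, 0.2, 0, 0],
)

```text
t: 11.1
tcp_pos: [0.5644, 0.3173, 0.0215]
tool_rot: [0.746, 0.665, 0.006, 0.006]
force: [0.1, 0.8, 0.2]
finger_gap: -0.005
```

Request:
drive_tool(
  deltas=[0, 0.1, 0, 0, 0, 0.2, 0, 0, 0, 0.2, 0, 0],
)

```text
t: 11.4
tcp_pos: [0.5652, 0.317, 0.0215]
tool_rot: [0.747, 0.665, 0.005, 0.006]
force: [-3.4, 1.5, 2.9]
finger_gap: -0.0
```

Request:
drive_tool(
  deltas=[0, 0.1, 0, 0, 0, 0.15, 0, 0, 0, 0.15, 0, 0],
)

```text
t: 11.7
tcp_pos: [0.5653, 0.317, 0.0215]
tool_rot: [0.747, 0.665, 0.004, 0.005]
force: [-5.2, 1.7, 4.5]
finger_gap: 0.002
```

```bash
python3 -c "
from go import *
info()
"
```

```text
t 11.7 tcp [0.5653 0.317  0.0215] ang -0.115 tilt [ 0.012 -0.002 -1.   ] F [-5.2  1.7  4.5] gap 0.1 q [ 0.34  0.83  1.51 -0.01  0.79  0.46]
```

```bash
python3 -c "
from go import *
b=fx(0,-.054,1);to(*b,.021,FY);to(*b,.07,FY)
"
```

```text
to [np.float64(0.5818), np.float64(0.2584), 0.021] -> [-5.63  2.32  0.09] turn -0.0
to [np.float64(0.5818), np.float64(0.2584), 0.07] -> [-5.64  2.38 -4.81] turn -0.0
```

Request:
drive_tool(
  deltas=[0, -0.6, 0, 0, 0, -1, -2, 0, 0, -1, -5, 0, -3, 0, -5, 0, -5.6, 2.3, -5, 0, -5.6, 2.3, -5, 0, -5.6, 2.3, -3, 0, -5.6, 2.3, -1, 0, -5.6, 2.3, 0, 0, -5.6, 2.3, 0, 0, -5.6, 2.3, 0, 0],
)

```text
t: 12.8
tcp_pos: [0.582, 0.259, 0.022]
tool_rot: [0.746, 0.665, 0.004, 0.005]
force: [0.3, 0.1, -0.4]
finger_gap: 0.004
```

```bash
python3 -c "
from go import *
from h import *
info();b=fx(0,-.044,1);to(*b,.021,FY)
s,=snap('8',['scene'])
crop(s,215,335,130,210,6,'c8s.png')
"
```

```text
t 12.8 tcp [0.582 0.259 0.022] ang -0.1146 tilt [ 0.013 -0.002 -1.   ] F [ 0.3  0.1 -0.4] gap 0.4 q [ 0.25  0.82  1.54 -0.01  0.77  0.37]
to [np.float64(0.583), np.float64(0.2683), 0.021] -> [ 0.93 -0.01  0.1 ] turn -0.0
```

View pics/c8s.png

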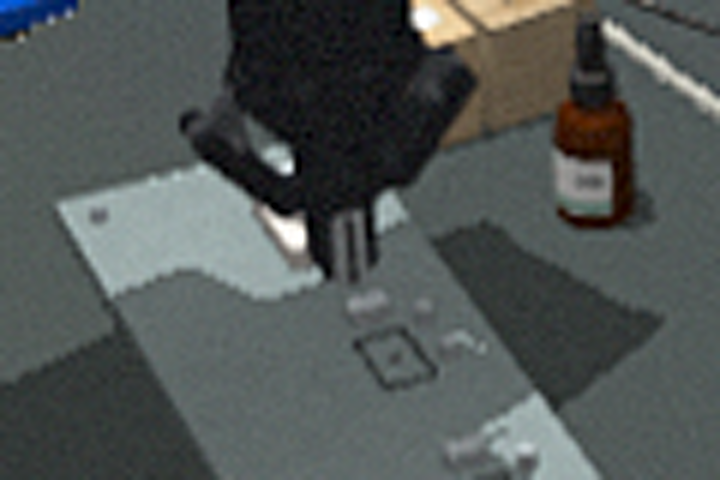

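Fingers stand between bay 1's part and bay 2's stop. Push +y (tool +x).

Request:
drive_tool(
  deltas=[0.2, 0, 0, 0, 0.4, 0, 0, 0, 0.6, 0, 0, 0, 0.8, 0, 0, 0, 0.9, 0, 0, 0, 0.9, 0, 0, 0],
)

```text
t: 13.45
tcp_pos: [0.5834, 0.2683, 0.0225]
tool_rot: [0.746, 0.666, 0.005, 0.005]
force: [0.5, 0.0, -0.1]
finger_gap: -0.006
```

Request:
drive_tool(
  deltas=[0.2, 0, 0, 0, 0.4, 0, 0, 0, 0.4, 0, 0, 0],
)

```text
t: 13.75
tcp_pos: [0.5838, 0.2725, 0.0224]
tool_rot: [0.746, 0.666, 0.005, 0.005]
force: [0.4, 0.6, 0.2]
finger_gap: 0.001
```

Request:
drive_tool(
  deltas=[0.2, 0, 0, 0, 0.3, 0, 0, 0, 0.3, 0, 0, 0],
)

```text
t: 14.05
tcp_pos: [0.5842, 0.2757, 0.0224]
tool_rot: [0.746, 0.666, 0.005, 0.005]
force: [-0.9, 0.9, -0.3]
finger_gap: -0.003
```

Request:
drive_tool(
  deltas=[0.1, 0, 0, 0, 0.2, 0, 0, 0, 0.2, 0, 0, 0],
)

```text
t: 14.35
tcp_pos: [0.5841, 0.2761, 0.0224]
tool_rot: [0.746, 0.666, 0.003, 0.006]
force: [0.5, -6.7, 1.6]
finger_gap: 0.0
```

Request:
drive_tool(
  deltas=[0.1, 0, 0, 0, 0.2, 0, 0, 0, 0.2, 0, 0, 0],
)

```text
t: 14.65
tcp_pos: [0.5841, 0.2761, 0.0224]
tool_rot: [0.746, 0.666, 0.002, 0.007]
force: [-0.3, -8.2, 2.2]
finger_gap: -0.005
```

Request:
drive_tool(
  deltas=[-0.6, 0, 0, 0, -0.8, 0, -2, 0, -1, 0, -6, 0, -5, -2, -10, 0, -10, -4, -11, 4, -15, -4, -11, 8, -20, -4, -11, 12, -25, -4, -11, 16, -30, -4, -11, 20, -35, -4, -11, 25, -40, -4, -11, 32, -40, -4, -11, 32],
  hand=3.2,
)

```text
t: 15.85
tcp_pos: [0.4992, -0.1207, 0.1347]
tool_rot: [0.902, 0.432, 0.005, 0.007]
force: [0.5, 0.6, -0.6]
finger_gap: 0.374
```

```bash
python3 -c "
from go import *
from fit import *
info();to(.5910,-.2501,.10,-.683);to(.5910,-.2501,.06,-.683)
s,t=snap('9')
crop(s,215,335,130,210,6,'c9s.png');crop(t,160,300,180,280,5,'c9t.png')
P=[box(.034,.052,0,.012),cyl(0,-.010,.008,.012,.022)]
for vs in([s],[t],[s,t]):
  print(fit(vs,P,np.array([.588,.312,-.1145]),.016,lambda f:np.clip((f.min(-1)-170)/60,0,1),pad=1))
"
```

```text
t 15.85 tcp [ 0.4992 -0.1207  0.1347] ang -0.6778 tilt [ 0.015 -0.009 -1.   ] F [ 0.5  0.6 -0.6] gap 31.9 q [-0.45  0.52  1.81 -0.    0.79  0.22]
to [0.591, -0.2501, 0.1] -> [-4.33 15.2   3.72] turn 0.3
to [0.591, -0.2501, 0.06] -> [-4.34 15.13  7.72] turn 0.3
(array([ 0.59291531,  0.32230038, -0.25668882]), np.float64(84.68972798923491))
(array([ 0.58970451,  0.3181615 , -0.13047521]), np.float64(61.195507497116495))
(array([ 0.58985777,  0.31788408, -0.21093936]), np.float64(153.2403527489427))
```

View pics/c9s.png

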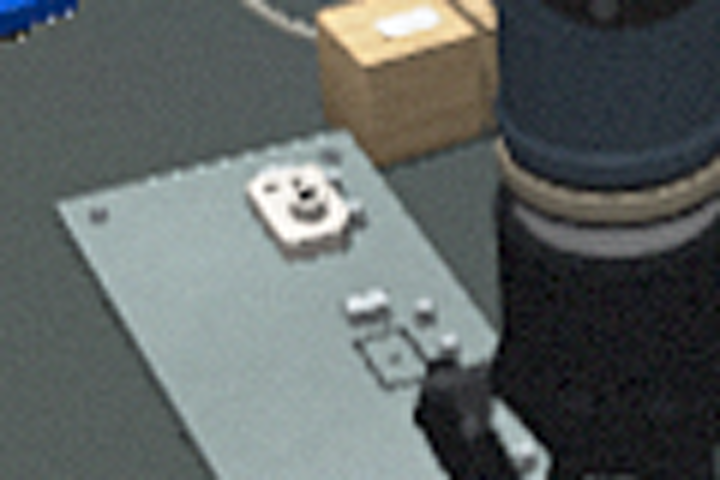

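View pics/c9t.png

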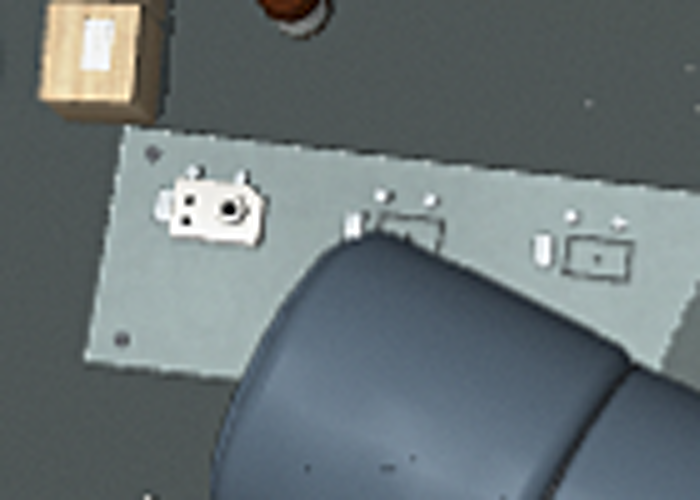

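Request:
drive_tool(
  deltas=[-1.5, 5, 0, 0, -3, 10, 2, 0.3, -4.3, 15.2, 3.7, 0.3, -4.3, 15.2, 3.7, 0.3, -4.3, 15.2, 5, 0.3, -4.3, 15.2, 7, 0.3, -4.3, 15.2, 7.7, 0.3, -4.3, 15.2, 7.7, 0.3, -4.3, 15.2, 7.7, 0.3],
)

```text
t: 16.85
tcp_pos: [0.5916, -0.2455, 0.0598]
tool_rot: [0.902, 0.432, 0.004, 0.006]
force: [1.3, 0.6, 0.3]
finger_gap: 0.376
```

```bash
python3 -c "
from go import *
from h import *
info()
s,=snap('10',['scene'])
crop(s,330,450,220,320,6,'c10s.png')
to(.5910,-.2501,.0165,-.683)
"
```

```text
t 16.85 tcp [ 0.5916 -0.2455  0.0598] ang -0.6781 tilt [ 0.013 -0.007 -1.   ] F [1.3 0.6 0.3] gap 32.1 q [-0.57  0.76  1.53  0.    0.84  0.11]
to [0.591, -0.2501, 0.0165] -> [-0.39  0.11  4.38] turn 0.3
```

View pics/c10s.png

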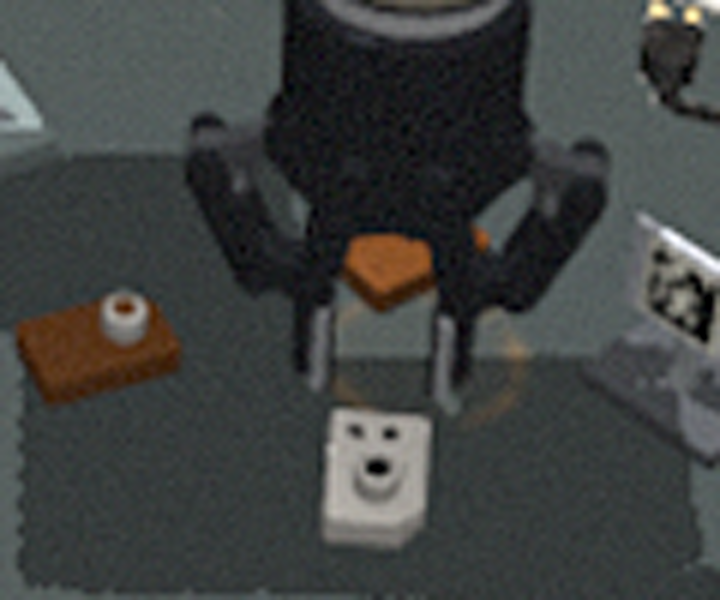

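Request:
drive_tool(
  deltas=[-0.4, 0.1, 1.5, 0.3, -0.4, 0.1, 3, 0.3, -0.4, 0.1, 4.2, 0.3, -0.4, 0.1, 4.2, 0.3, -0.4, 0.1, 4.2, 0.3],
)

```text
t: 17.4
tcp_pos: [0.5903, -0.25, 0.0174]
tool_rot: [0.903, 0.429, 0.004, 0.006]
force: [-0.5, 0.3, 0.2]
finger_gap: 0.377
```

Request:
drive_tool(
  deltas=[0, 0, 0, 0, 0, 0, 0, 0, 0, 0, 0, 0, 0, 0, 0, 0, 0, 0, 0, 0],
  hand=0.5,
)

```text
t: 17.9
tcp_pos: [0.5906, -0.2501, 0.0177]
tool_rot: [0.903, 0.429, 0.004, 0.006]
force: [0.3, 0.5, 0.8]
finger_gap: 0.147
```

```bash
python3 -c "
from go import *
info()
"
```

```text
t 17.9 tcp [ 0.5906 -0.2501  0.0177] ang -0.6838 tilt [ 0.013 -0.007 -1.   ] F [0.3 0.5 0.8] gap 12.6 q [-0.58  0.83  1.53  0.    0.77  0.11]
```

```bash
python3 -c "
from go import *
b=fx(-.005,-.014,2);to(.5906,-.25,.11,-.68);to(*b,.11,FY)
"
```

```text
to [0.5906, -0.25, 0.11] -> [ 0.04  0.13 -9.23] turn -0.2
to [np.float64(0.5692), np.float64(0.1897), 0.11] -> [ 32.77 -29.3   -9.56] turn -32.6
```

Request:
drive_tool(
  deltas=[0, 0, -3, 0, 0, 0, -7, 0, 2, -2, -9, -2, 5, -4.5, -9.5, -6, 9, -8, -9.5, -11, 13, -12, -9.5, -16, 17, -15, -9.5, -21, 21, -18.5, -9.5, -26, 25, -22, -9.5, -30, 29, -26, -9.5, -32.6, 32.8, -29.3, -9.5, -32.6, 32.8, -29.3, -9.5, -32.6],
)

```text
t: 19.1
tcp_pos: [0.5681, 0.1941, 0.1094]
tool_rot: [0.745, 0.667, 0.003, 0.006]
force: [0.1, -0.9, -1.0]
finger_gap: 0.147
```

```bash
python3 -c "
from go import *
info()
b=fx(-.005,-.014,2);to(*b,.06,FY);to(*b,.045,FY)
"
```

```text
t 19.1 tcp [0.5681 0.1941 0.1094] ang -0.1111 tilt [ 0.013 -0.006 -1.   ] F [ 0.1 -0.9 -1. ] gap 12.6 q [ 0.15  0.65  1.61 -0.01  0.87  0.26]
to [np.float64(0.5692), np.float64(0.1897), 0.06] -> [-0.41  0.09  4.94] turn 0.2
to [np.float64(0.5692), np.float64(0.1897), 0.045] -> [-0.4   0.07  6.44] turn 0.2
```

Request:
drive_tool(
  deltas=[-0.4, 0.1, 2, 0.2, -0.4, 0.1, 4, 0.2, -0.4, 0.1, 6, 0.2, -0.4, 0.1, 6.4, 0.2, -0.4, 0.1, 6.4, 0.2, -0.4, 0.1, 6.4, 0.2],
)

```text
t: 19.7
tcp_pos: [0.5701, 0.1897, 0.0461]
tool_rot: [0.747, 0.665, 0.003, 0.007]
force: [0.1, -0.1, -1.3]
finger_gap: 0.148
```

```bash
python3 -c "
from go import *
from h import *
info()
s,=snap('11',['scene'])
crop(s,215,345,130,230,6,'c11s.png')
b=fx(-.005,-.014,2);to(*b,.037,FY);to(*b,.034,FY)
"
```

```text
t 19.7 tcp [0.5701 0.1897 0.0461] ang -0.1148 tilt [ 0.014 -0.006 -1.   ] F [ 0.1 -0.1 -1.3] gap 12.7 q [ 0.14  0.75  1.63 -0.01  0.75  0.26]
to [np.float64(0.5692), np.float64(0.1897), 0.037] -> [-0.01 -0.12  0.94] turn -0.0
to [np.float64(0.5692), np.float64(0.1897), 0.034] -> [-0.01 -0.13  1.24] turn -0.0
```

View pics/c11s.png

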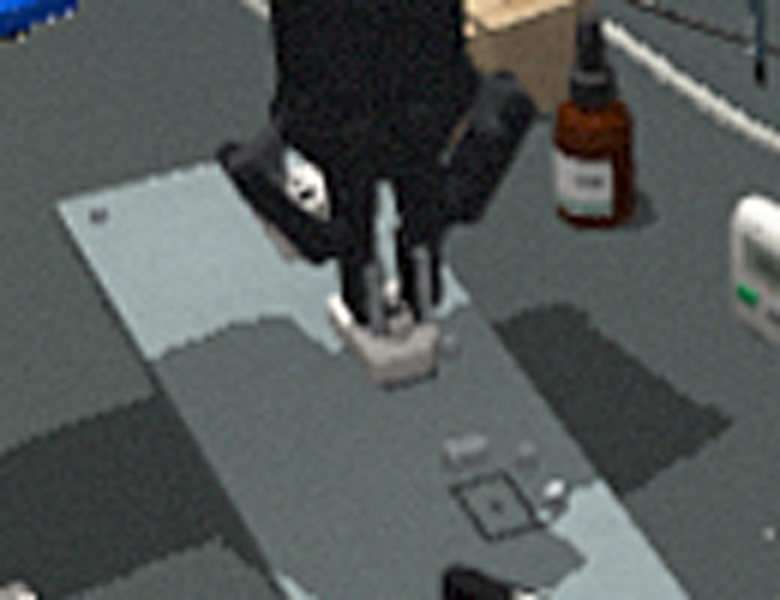

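Part held level above bay 2, in line. Lower to the plate.

Request:
drive_tool(
  deltas=[0, -0.1, 0.4, 0, 0, -0.1, 0.8, 0, 0, -0.1, 1.1, 0, 0, -0.1, 1.25, 0, 0, -0.1, 1.25, 0],
)

```text
t: 20.25
tcp_pos: [0.5694, 0.1897, 0.0338]
tool_rot: [0.747, 0.665, 0.003, 0.007]
force: [-0.9, -1.2, -0.6]
finger_gap: 0.146
```

Request:
drive_tool(
  deltas=[0, 0, 0.1, 0, 0, 0, 0.1, 0, 0, 0, 0.1, 0, 0, 0, 0, 0, 0, 0, -2, 0, 0, 0, -4.5, 0, 0, -2, -6, 0, 1.7, -5, -6, 0, 1.7, -5, -6, 0],
)

```text
t: 21.15
tcp_pos: [0.5161, 0.2139, 0.0929]
tool_rot: [0.746, 0.666, 0.001, 0.005]
force: [-0.4, 1.0, -0.8]
finger_gap: 0.148
```

```bash
python3 -c "
from go import *
from h import *
info()
b=fx(-.005,-.014,2);to(*b,.06,FY);to(*b,.034,FY)
s,=snap('12',['scene'])
crop(s,215,345,130,230,6,'c12s.png')
"
```

```text
t 21.15 tcp [0.5161 0.2139 0.0929] ang -0.1128 tilt [ 0.009 -0.006 -1.   ] F [-0.4  1.  -0.8] gap 12.6 q [ 0.2   0.64  1.72 -0.01  0.78  0.32]
to [np.float64(0.5692), np.float64(0.1897), 0.06] -> [-1.79  5.53  3.35] turn 0.1
to [np.float64(0.5692), np.float64(0.1897), 0.034] -> [-1.78  5.5   5.95] turn 0.1
```

View pics/c12s.png

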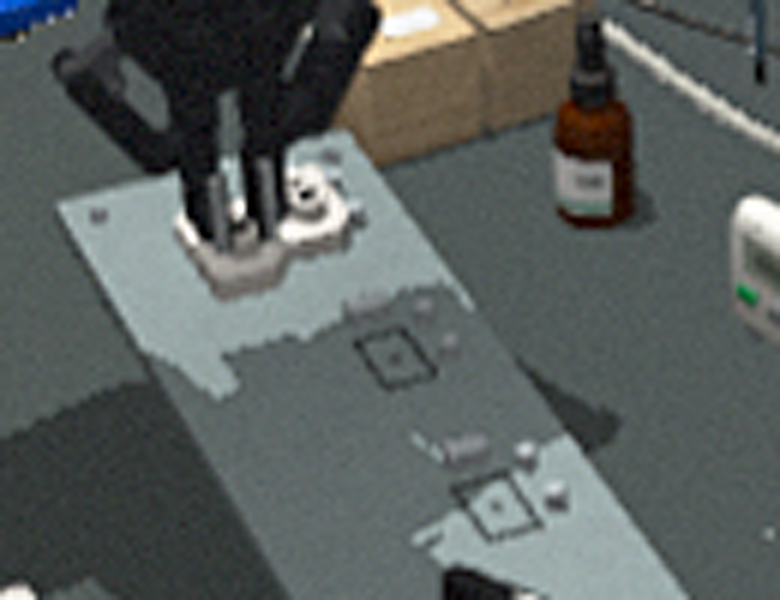

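I left out the opening, so the part is still held, in the air. I'll bring it back over bay 2.

Request:
drive_tool(
  deltas=[-1, 3, 0, 0.1, -1.8, 5.5, 2, 0.1, -1.8, 5.5, 4, 0.1, -1.8, 5.5, 5, 0.1, -1.8, 5.5, 5, 0.1, -1.8, 5.5, 5, 0.1, -1.8, 5.5, 5, 0.1],
)

```text
t: 21.9
tcp_pos: [0.5721, 0.1894, 0.0444]
tool_rot: [0.746, 0.666, 0.003, 0.007]
force: [0.2, 0.4, -0.7]
finger_gap: 0.149
```

```bash
python3 -c "
from go import *
info()
b=fx(-.005,-.014,2);to(*b,.06,FY);to(*b,.034,FY)
"
```

```text
t 21.9 tcp [0.5721 0.1894 0.0444] ang -0.114 tilt [ 0.013 -0.006 -1.   ] F [ 0.2  0.4 -0.7] gap 12.8 q [ 0.14  0.75  1.63 -0.01  0.75  0.26]
to [np.float64(0.5692), np.float64(0.1897), 0.06] -> [-0.01 -0.26 -1.56] turn 0.0
to [np.float64(0.5692), np.float64(0.1897), 0.034] -> [ 0.   -0.3   1.04] turn 0.0
```

Request:
drive_tool(
  deltas=[0, -0.3, 0.3, 0, 0, -0.3, 0.7, 0, 0, -0.3, 1.0, 0, 0, -0.3, 1.1, 0, 0, -0.3, 1.15, 0, 0, -0.3, 1.15, 0],
)

```text
t: 22.5
tcp_pos: [0.569, 0.1897, 0.0336]
tool_rot: [0.746, 0.666, 0.003, 0.006]
force: [-2.4, -0.7, 5.3]
finger_gap: 0.15
```

Request:
drive_tool(
  deltas=[0, 0, 0, 0, 0, 0, 0, 0, 0, 0, 0, 0, 0, 0, -2, 0, 0, 0, -4.5, 0, 0, -2, -6, 0, 1.7, -4, -6, 0, 1.7, -4, -6, 0, 1.7, -4, -6, 0, 1.7, -4, -6, 0],
  hand=3,
)

```text
t: 23.5
tcp_pos: [0.5313, 0.2112, 0.0928]
tool_rot: [0.746, 0.666, 0.003, 0.007]
force: [-0.0, 0.1, -0.4]
finger_gap: 0.351
```

```bash
python3 -c "
from go import *
from h import *
info()
b=fx(-.040,.003,2);to(*b,.03,FY);to(*b,.0215,FY)
s,=snap('13',['scene'])
crop(s,215,345,130,230,6,'c13s.png')
"
```

```text
t 23.5 tcp [0.5313 0.2112 0.0928] ang -0.114 tilt [ 0.014 -0.006 -1.   ] F [-0.   0.1 -0.4] gap 30.0 q [ 0.19  0.65  1.69 -0.01  0.79  0.31]
to [np.float64(0.5364), np.float64(0.2106), 0.03] -> [0.02 0.43 6.29] turn 0.0
to [np.float64(0.5364), np.float64(0.2106), 0.0215] -> [0.03 0.41 7.14] turn 0.0
```

View pics/c13s.png

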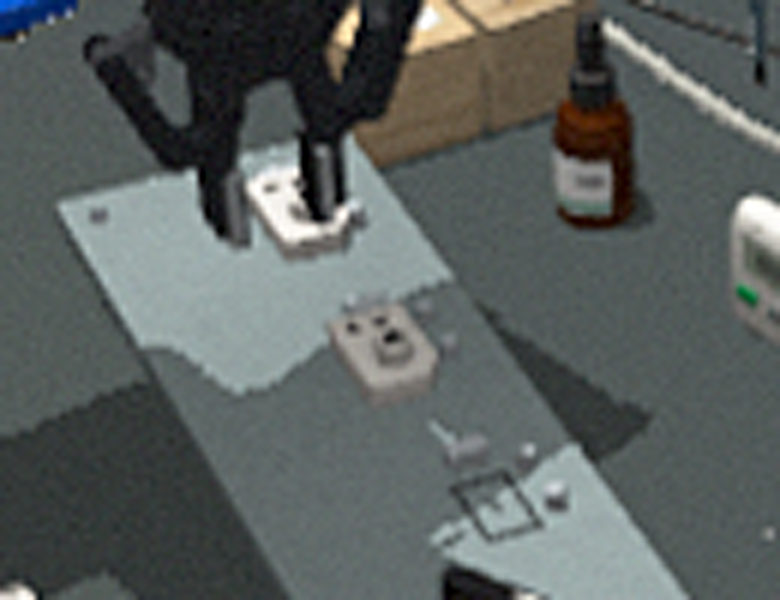

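Request:
drive_tool(
  deltas=[0, 0, 2, 0, 0, 0, 4, 0, 0, 0, 6, 0, 0, 0, 7, 0, 0, 0, 7.1, 0, 0, 0, 7.1, 0, 0, 0, 7.1, 0],
  hand=0,
)

```text
t: 24.25
tcp_pos: [0.5331, 0.2107, 0.0225]
tool_rot: [0.746, 0.665, 0.004, 0.007]
force: [0.9, 0.3, 0.3]
finger_gap: 0.0
```

```bash
python3 -c "
from go import *
info()
b=fx(-.032,.003,2);to(*b,.0215,FY)
"
```

```text
t 24.25 tcp [0.5331 0.2107 0.0225] ang -0.1145 tilt [ 0.015 -0.006 -1.   ] F [0.9 0.3 0.3] gap 0.0 q [ 0.19  0.77  1.71 -0.01  0.65  0.31]
to [np.float64(0.5444), np.float64(0.2096), 0.0215] -> [0.02 1.13 0.12] turn -0.0
```

Request:
drive_tool(
  deltas=[0, 0.3, 0.1, 0, 0, 0.6, 0.1, 0, 0, 0.9, 0.1, 0, 0, 1.1, 0.1, 0, 0, 1.3, 0.1, 0, 0, 1.5, 0.1, 0, 0, 1.6, 0.1, 0, 0, 1.6, 0.1, 0],
)

```text
t: 25.05
tcp_pos: [0.5488, 0.2088, 0.0217]
tool_rot: [0.746, 0.665, 0.004, 0.007]
force: [-1.2, -1.1, 0.5]
finger_gap: -0.001
```

Request:
drive_tool(
  deltas=[0, 0.1, 0, 0, 0, 0.2, 0, 0, 0, 0.3, 0, 0, 0, 0.3, 0, 0],
)

```text
t: 25.45
tcp_pos: [0.5522, 0.2085, 0.0217]
tool_rot: [0.746, 0.665, 0.004, 0.007]
force: [0.5, 0.4, -0.4]
finger_gap: 0.004
```

Request:
drive_tool(
  deltas=[0, 0.1, 0, 0, 0, 0.2, 0, 0, 0, 0.2, 0, 0],
)

```text
t: 25.75
tcp_pos: [0.5527, 0.2083, 0.0217]
tool_rot: [0.746, 0.665, 0.003, 0.006]
force: [-4.3, 1.1, 3.5]
finger_gap: -0.001
```

Request:
drive_tool(
  deltas=[0, 0.1, 0, 0, 0, 0.2, 0, 0, 0, 0.2, 0, 0],
)

```text
t: 26.05
tcp_pos: [0.5527, 0.2082, 0.0216]
tool_rot: [0.746, 0.665, 0.001, 0.005]
force: [-6.1, 1.5, 4.6]
finger_gap: -0.002
```

```bash
python3 -c "
from go import *
info()
b=fx(0.001,-.052,2);to(*b,.0215,FY)
"
```

```text
t 26.05 tcp [0.5527 0.2082 0.0216] ang -0.1147 tilt [ 0.008 -0.006 -1.   ] F [-6.1  1.5  4.6] gap -0.1 q [ 0.17  0.78  1.66 -0.01  0.69  0.3 ]
to [np.float64(0.5709), np.float64(0.1512), 0.0215] -> [-5.45  2.45  0.06] turn -0.0
```

Request:
drive_tool(
  deltas=[0, -0.6, 0, 0, 0, -1, -2, 0, 0, -1, -5, 0, -3, 0, -5, 0, -5.5, 2.4, -5, 0, -5.5, 2.4, -5, 0, -5.5, 2.4, -3, 0, -5.5, 2.4, -1, 0, -5.5, 2.4, 0, 0, -5.5, 2.4, 0, 0, -5.5, 2.4, 0, 0],
)

```text
t: 27.15
tcp_pos: [0.5706, 0.1511, 0.0222]
tool_rot: [0.746, 0.666, 0.001, 0.005]
force: [-0.4, -0.0, 0.1]
finger_gap: -0.004
```

Request:
drive_tool(
  deltas=[0.2, 0, 0, 0, 0.4, 0, 0, 0, 0.6, 0, 0, 0, 0.8, 0, 0, 0, 1.0, 0, 0, 0, 1.1, 0, 0, 0, 1.1, 0, 0, 0],
)

```text
t: 27.85
tcp_pos: [0.5719, 0.1621, 0.0222]
tool_rot: [0.746, 0.666, 0.001, 0.005]
force: [-0.8, -0.1, 0.2]
finger_gap: 0.001
```

```bash
python3 -c "
from go import *
info()
b=fx(0.001,-.036,2);to(*b,.0215,FY)
"
```

```text
t 27.85 tcp [0.5719 0.1621 0.0222] ang -0.1142 tilt [ 0.009 -0.006 -1.   ] F [-0.8 -0.1  0.2] gap 0.1 q [ 0.09  0.78  1.65 -0.01  0.7   0.21]
to [np.float64(0.5727), np.float64(0.1671), 0.0215] -> [0.51 0.02 0.07] turn 0.0
```

Request:
drive_tool(
  deltas=[0.1, 0, 0, 0, 0.3, 0, 0, 0, 0.4, 0, 0, 0, 0.4, 0, 0, 0],
)

```text
t: 28.25
tcp_pos: [0.5724, 0.1663, 0.0221]
tool_rot: [0.746, 0.666, 0.001, 0.005]
force: [-0.3, 0.5, -0.3]
finger_gap: -0.003
```

Request:
drive_tool(
  deltas=[0.1, 0, 0, 0, 0.2, 0, 0, 0, 0.2, 0, 0, 0],
)

```text
t: 28.55
tcp_pos: [0.5724, 0.1667, 0.0221]
tool_rot: [0.746, 0.666, 0.0, 0.006]
force: [-0.7, -6.9, 0.8]
finger_gap: -0.001
```

Request:
drive_tool(
  deltas=[0.1, 0, 0, 0, 0.2, 0, 0, 0, 0.2, 0, 0, 0],
)

```text
t: 28.85
tcp_pos: [0.5724, 0.1667, 0.0221]
tool_rot: [0.745, 0.667, -0.001, 0.007]
force: [-1.7, -8.5, 1.4]
finger_gap: 0.003
```

Request:
drive_tool(
  deltas=[-0.6, 0, 0, 0, -0.8, 0, -2, 0, -1, 0, -6, 0, -4, -1, -10, 0, -8, -2, -12, 1, -13, -4, -12, 2, -18, -5, -12, 4, -23, -5, -12, 6, -28, -5, -12, 8, -33, -5, -12, 9.8, -37, -5, -12, 9.8, -37, -5, -12, 9.8],
  hand=3.2,
)

```text
t: 30.05
tcp_pos: [0.4819, -0.2, 0.1461]
tool_rot: [0.802, 0.598, 0.0, 0.009]
force: [-0.3, 0.2, -0.7]
finger_gap: 0.375
```

```bash
python3 -c "
from go import *
from fit import *
info();
s,t=snap('14')
crop(s,215,345,130,230,6,'c14s.png');crop(s,270,490,240,400,3,'c14b.png');crop(t,160,320,180,280,5,'c14t.png')
for vs in([s],[t],[s,t]):
  print(fit(vs,PART,np.array([.468,-.3184,-.285]),0,white))
to(.4652,-.328,.07,-.285)
"
```

```text
t 30.05 tcp [ 0.4819 -0.2     0.1461] ang -0.2894 tilt [ 0.011 -0.015 -1.   ] F [-0.3  0.2 -0.7] gap 32.0 q [-0.6   0.51  1.78 -0.01  0.83 -0.31]
(array([ 0.46949629, -0.31772903, -0.27328047]), np.float64(72.25194925028835))
(array([ 0.4662832 , -0.31832553, -0.25959843]), np.float64(11.265805459438678))
(array([ 0.46821654, -0.31838005, -0.29997893]), np.float64(106.46640522875816))
to [0.4652, -0.328, 0.07] -> [-13.16   2.22   7.68] turn -0.0
```

View pics/c14s.png

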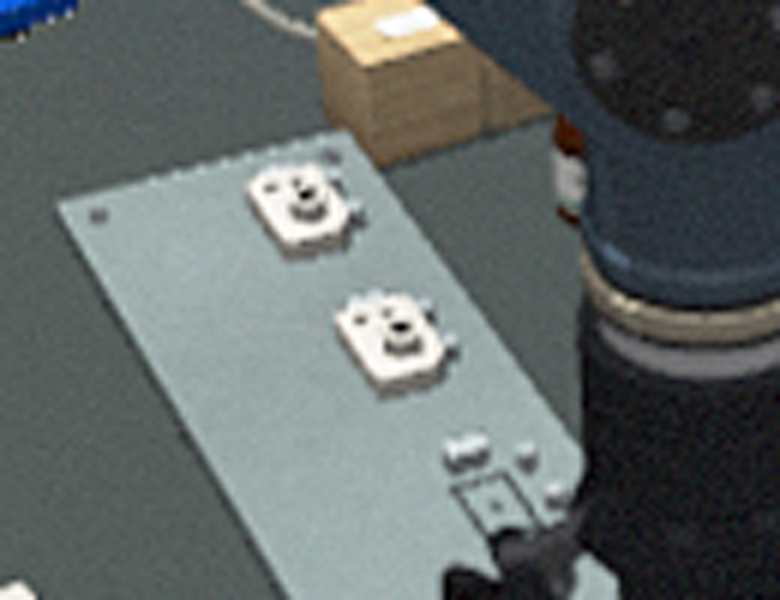

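View pics/c14b.png

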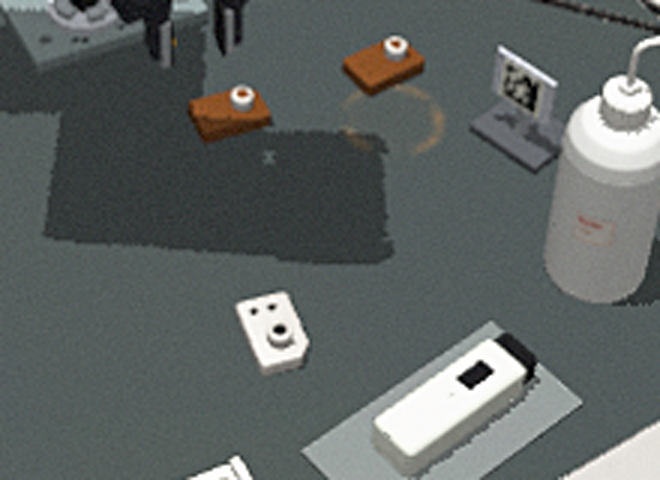

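View pics/c14t.png

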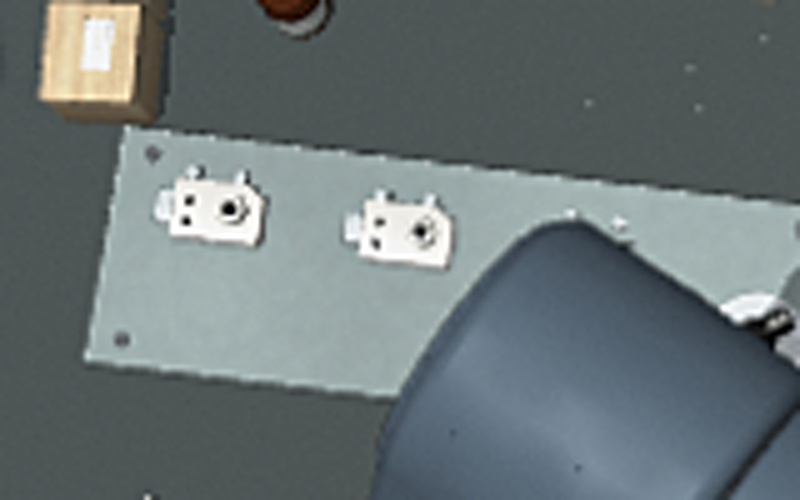

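Request:
drive_tool(
  deltas=[-4, 1, 0, 0, -8, 2, 3, 0, -13.2, 2.2, 6, 0, -13.2, 2.2, 7.7, 0, -13.2, 2.2, 8.5, 0, -13.2, 2.2, 8.5, 0, -13.2, 2.2, 8.5, 0, -13.2, 2.2, 8.5, 0],
)

```text
t: 30.95
tcp_pos: [0.466, -0.3272, 0.063]
tool_rot: [0.8, 0.6, -0.0, 0.007]
force: [0.2, 0.6, 0.2]
finger_gap: 0.378
```

```bash
python3 -c "
from go import *
from fit import *
info();
s,=snap('15',['scene'])
crop(s,310,430,270,370,6,'c15s.png')
to(.4652,-.328,.0175,-.282)
"
```

```text
t 30.95 tcp [ 0.466  -0.3272  0.063 ] ang -0.2834 tilt [ 0.008 -0.011 -1.   ] F [0.2 0.6 0.2] gap 32.3 q [-0.81  0.69  1.71 -0.    0.72 -0.52]
to [0.4652, -0.328, 0.0175] -> [-0.03 -0.11  4.56] turn -0.1
```

View pics/c15s.png

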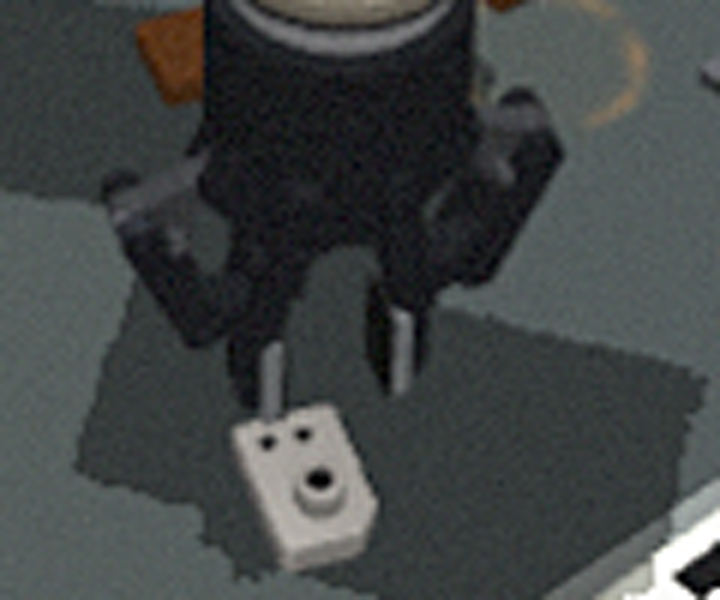

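Request:
drive_tool(
  deltas=[0, -0.1, 1.5, 0, 0, -0.1, 3, 0, 0, -0.1, 4.4, 0, 0, -0.1, 4.5, 0, 0, -0.1, 4.5, 0, 0, -0.1, 4.5, 0],
)

```text
t: 31.6
tcp_pos: [0.4656, -0.328, 0.0182]
tool_rot: [0.8, 0.6, -0.0, 0.007]
force: [-0.3, 0.9, 0.3]
finger_gap: 0.378
```

Request:
drive_tool(
  deltas=[0, 0, 0, 0, 0, 0, 0, 0, 0, 0, 0, 0, 0, 0, 0, 0, 0, 0, 0, 0],
  hand=0.5,
)

```text
t: 32.1
tcp_pos: [0.4658, -0.3284, 0.0188]
tool_rot: [0.8, 0.6, -0.0, 0.008]
force: [-0.4, 0.5, 5.2]
finger_gap: 0.139
```

```bash
python3 -c "
from go import *
from fit import *
info();
b=fx(-.005,-.014,3);to(*b,.11,FY)
"
```

```text
t 32.1 tcp [ 0.4658 -0.3284  0.0188] ang -0.2837 tilt [ 0.01  -0.013 -1.   ] F [-0.4  0.5  5.2] gap 11.9 q [-0.81  0.77  1.72 -0.    0.63 -0.52]
to [np.float64(0.5564), np.float64(0.0807), 0.11] -> [41.71 -2.64 -9.56] turn -9.7
```

Request:
drive_tool(
  deltas=[0, 0, -3, 0, 1, 0, -7, 0, 4, 0, -11, 0, 8, 0, -11, -2, 13, -1, -11, -4, 18, -1, -11, -6, 23, -1.5, -11, -8, 28, -2, -11, -9.7, 33, -2, -11, -9.7, 38, -2.6, -11, -9.7, 41.7, -2.6, -10, -9.7, 41.7, -2.6, -9.6, -9.7],
)

```text
t: 33.3
tcp_pos: [0.5568, 0.0852, 0.1094]
tool_rot: [0.744, 0.668, -0.0, 0.008]
force: [-0.9, 0.2, -1.3]
finger_gap: 0.144
```

```bash
python3 -c "
from go import *
from fit import *
info();
b=fx(-.005,-.014,3);to(*b,.06,FY);to(*b,.045,FY)
"
```

```text
t 33.3 tcp [0.5568 0.0852 0.1094] ang -0.1086 tilt [ 0.01  -0.012 -1.   ] F [-0.9  0.2 -1.3] gap 12.3 q [-0.04  0.61  1.7  -0.02  0.82  0.08]
to [np.float64(0.5564), np.float64(0.0807), 0.06] -> [-0.4  -0.05  4.95] turn 0.3
to [np.float64(0.5564), np.float64(0.0807), 0.045] -> [-0.39 -0.06  6.45] turn 0.3
```

Request:
drive_tool(
  deltas=[-0.4, 0, 2, 0.3, -0.4, 0, 4, 0.3, -0.4, 0, 6, 0.3, -0.4, -0.1, 6.4, 0.3, -0.4, -0.1, 6.4, 0.3, -0.4, -0.1, 6.4, 0.3],
)

```text
t: 33.9
tcp_pos: [0.5564, 0.0801, 0.046]
tool_rot: [0.746, 0.666, -0.0, 0.008]
force: [-0.6, -0.1, -1.2]
finger_gap: 0.138
```

```bash
python3 -c "
from go import *
from fit import *
info();
b=fx(-.005,-.014,3);to(*b,.0345,FY)
s,=snap('16',['scene'])
crop(s,235,355,160,260,6,'c16s.png')
"
```

```text
t 33.9 tcp [0.5564 0.0801 0.046 ] ang -0.1143 tilt [ 0.01  -0.012 -1.   ] F [-0.6 -0.1 -1.2] gap 11.8 q [-0.05  0.72  1.73 -0.02  0.68  0.08]
to [np.float64(0.5564), np.float64(0.0807), 0.0345] -> [ 0.07 -0.01  1.15] turn 0.0
```

View pics/c16s.png

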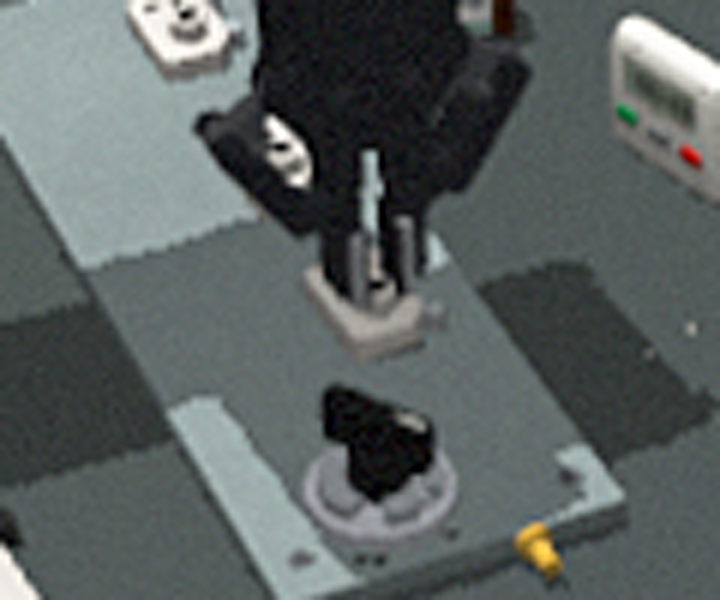

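Request:
drive_tool(
  deltas=[0, 0, 0.4, 0, 0, 0, 0.8, 0, 0, 0, 1.1, 0, 0, 0, 1.2, 0, 0, 0, 1.2, 0],
)

```text
t: 34.45
tcp_pos: [0.5569, 0.08, 0.0348]
tool_rot: [0.746, 0.666, 0.0, 0.008]
force: [-0.7, 0.5, 4.3]
finger_gap: 0.144
```

Request:
drive_tool(
  deltas=[0, 0, 0, 0, 0, 0, 0, 0, 0, 0, 0, 0, 0, 0, -2, 0, 0, 0, -4.5, 0, 0, -2, -6, 0, 1.7, -4, -6, 0, 1.7, -4, -6, 0, 1.7, -4, -6, 0, 1.7, -4, -6, 0],
  hand=3,
)

```text
t: 35.45
tcp_pos: [0.5194, 0.1019, 0.094]
tool_rot: [0.746, 0.666, 0.001, 0.009]
force: [0.1, 0.2, 0.6]
finger_gap: 0.352
```

```bash
python3 -c "
from go import *
from h import *
info()
b=fx(-.044,.003,3);to(*b,.0215,FY)
s,=snap('17',['scene'])
crop(s,235,355,160,260,6,'c17s.png')
"
```

```text
t 35.45 tcp [0.5194 0.1019 0.094 ] ang -0.1139 tilt [ 0.013 -0.012 -1.   ] F [0.1 0.2 0.6] gap 30.0 q [-0.01  0.61  1.8  -0.02  0.73  0.12]
to [np.float64(0.5196), np.float64(0.102), 0.0215] -> [ 0.09 -0.08  7.25] turn 0.0
```

View pics/c17s.png

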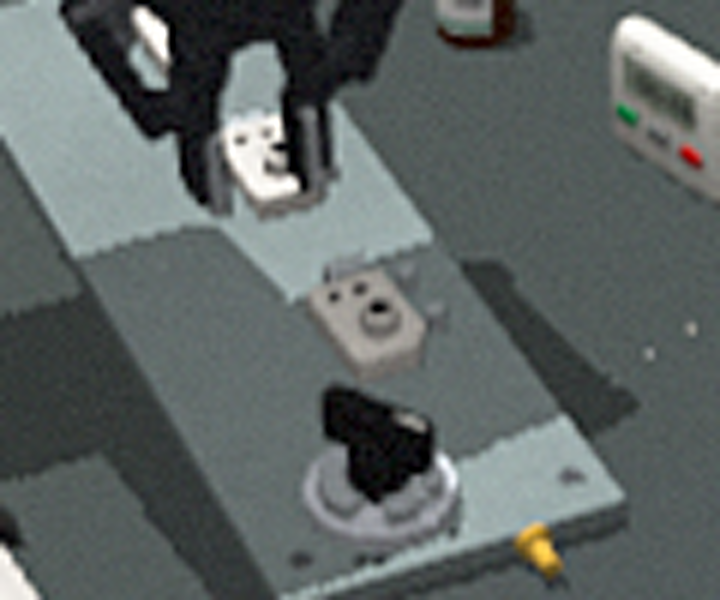

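Placed. Now the x push in bay 3.

Request:
drive_tool(
  deltas=[0, 0, 2, 0, 0, -0.1, 4, 0, 0.1, -0.1, 6, 0, 0.1, -0.1, 7, 0, 0.1, -0.1, 7.2, 0, 0.1, -0.1, 7.2, 0, 0.1, -0.1, 7.2, 0],
  hand=0,
)

```text
t: 36.2
tcp_pos: [0.5202, 0.1019, 0.0226]
tool_rot: [0.746, 0.665, 0.001, 0.009]
force: [0.4, -0.5, -0.4]
finger_gap: -0.003
```

Request:
drive_tool(
  deltas=[0, 0.3, 0.1, 0, 0, 0.6, 0.1, 0, 0, 0.9, 0.1, 0, 0, 1.1, 0.1, 0, 0, 1.3, 0.1, 0, 0, 1.5, 0.1, 0, 0, 1.6, 0.1, 0, 0, 1.6, 0.1, 0],
)

```text
t: 37.0
tcp_pos: [0.536, 0.1001, 0.0217]
tool_rot: [0.746, 0.665, 0.001, 0.009]
force: [-0.9, 1.0, -0.1]
finger_gap: -0.005
```

```bash
python3 -c "
from go import *
info()
to(.5401,.0994,.0215,FY)
"
```

```text
t 37.0 tcp [0.536  0.1001 0.0217] ang -0.1144 tilt [ 0.013 -0.012 -1.   ] F [-0.9  1.  -0.1] gap -0.5 q [-0.01  0.75  1.78 -0.02  0.59  0.12]
to [0.5401, 0.0994, 0.0215] -> [-0.02  0.42  0.03] turn 0.0
```

Request:
drive_tool(
  deltas=[0, 0.1, 0, 0, 0, 0.2, 0, 0, 0, 0.3, 0, 0, 0, 0.3, 0, 0],
)

```text
t: 37.4
tcp_pos: [0.5393, 0.0997, 0.0217]
tool_rot: [0.746, 0.665, 0.001, 0.009]
force: [0.6, -0.1, 0.4]
finger_gap: 0.001
```

Request:
drive_tool(
  deltas=[0, 0.1, 0, 0, 0, 0.2, 0, 0, 0, 0.3, 0, 0, 0, 0.3, 0, 0],
)

```text
t: 37.8
tcp_pos: [0.5401, 0.0994, 0.0216]
tool_rot: [0.746, 0.665, -0.0, 0.008]
force: [-5.6, -0.6, 3.2]
finger_gap: 0.003
```

Request:
drive_tool(
  deltas=[0, 0.1, 0, 0, 0, 0.2, 0, 0, 0, 0.2, 0, 0],
)

```text
t: 38.1
tcp_pos: [0.5402, 0.0994, 0.0215]
tool_rot: [0.746, 0.666, -0.002, 0.006]
force: [-6.1, 0.9, 5.7]
finger_gap: -0.004
```

Request:
drive_tool(
  deltas=[0, -0.6, 0, 0, 0, -1, -2, 0, 0, -1, -5, 0, -3, 0, -5, 0, -5.5, 2.4, -5, 0, -5.5, 2.4, -5, 0, -5.5, 2.4, -3, 0, -5.5, 2.4, -1, 0, -5.5, 2.4, 0, 0, -5.5, 2.4, 0, 0, -5.5, 2.4, 0, 0],
)

```text
t: 39.2
tcp_pos: [0.5582, 0.0422, 0.0224]
tool_rot: [0.746, 0.666, -0.002, 0.006]
force: [0.1, 0.3, 0.3]
finger_gap: -0.001
```

```bash
python3 -c "
from go import *
from h import *
info()
to(.5600,.0574,.0215,FY)
s,=snap('18',['scene'])
crop(s,235,355,160,260,6,'c18s.png')
"
```

```text
t 39.2 tcp [0.5582 0.0422 0.0224] ang -0.1141 tilt [ 0.006 -0.012 -1.   ] F [0.1 0.3 0.3] gap -0.1 q [-0.12  0.76  1.74 -0.02  0.63  0.01]
to [0.56, 0.0574, 0.0215] -> [1.53 0.   0.08] turn 0.0
```

View pics/c18s.png

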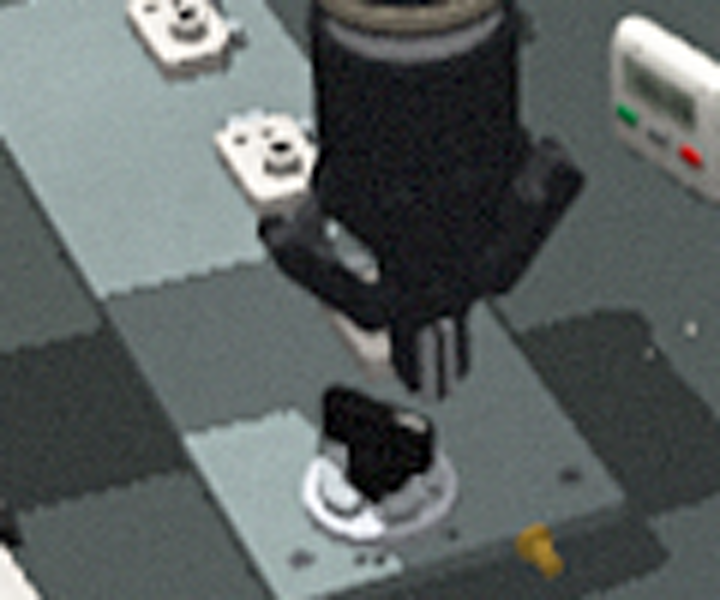

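Request:
drive_tool(
  deltas=[0.2, 0, 0, 0, 0.4, 0, 0, 0, 0.6, 0, 0, 0, 0.8, 0, 0, 0, 1.0, 0, 0, 0, 1.2, 0, 0, 0, 1.4, 0, 0, 0, 1.4, 0, 0, 0],
)

```text
t: 40.05
tcp_pos: [0.5601, 0.0563, 0.0227]
tool_rot: [0.746, 0.666, -0.001, 0.007]
force: [0.2, 0.2, -0.1]
finger_gap: 0.003
```

Request:
drive_tool(
  deltas=[0.1, 0, 0, 0, 0.2, 0, 0, 0, 0.3, 0, 0, 0, 0.3, 0, 0, 0],
)

```text
t: 40.45
tcp_pos: [0.5602, 0.0574, 0.0226]
tool_rot: [0.746, 0.666, -0.003, 0.007]
force: [-0.9, -8.4, 1.5]
finger_gap: 0.001
```

Request:
drive_tool(
  deltas=[0.1, 0, 0, 0, 0.2, 0, 0, 0, 0.2, 0, 0, 0],
)

```text
t: 40.75
tcp_pos: [0.5602, 0.0574, 0.0227]
tool_rot: [0.745, 0.667, -0.004, 0.008]
force: [-1.8, -8.7, 1.8]
finger_gap: 0.009
```

Request:
drive_tool(
  deltas=[-0.6, 0, 0, 0, -0.8, 0, -2, 0, -1, 0, -6, 0, -5, -2, -10, 0, -10, -5, -12, 0, -15, -8, -14, 0, -20, -11, -14, 0, -25, -13, -14, 0, -30, -14, -14, 0, -30, -14, -14, 0, -30, -14, -14, 0],
)

```text
t: 41.85
tcp_pos: [0.3866, -0.2279, 0.1672]
tool_rot: [0.748, 0.664, -0.004, 0.01]
force: [0.3, 0.5, 0.9]
finger_gap: -0.002
```

```bash
python3 -c "
from go import *
from h import *
info()
s,t=snap('19')
crop(s,215,345,140,270,6,'c19s.png');crop(t,160,340,190,280,4,'c19t.png')
"
```

```text
t 41.85 tcp [ 0.3866 -0.2279  0.1672] ang -0.1181 tilt [ 0.008 -0.02  -1.   ] F [0.3 0.5 0.9] gap -0.1 q [-0.78  0.39  1.94 -0.01  0.79 -0.65]
```

View pics/c19s.png

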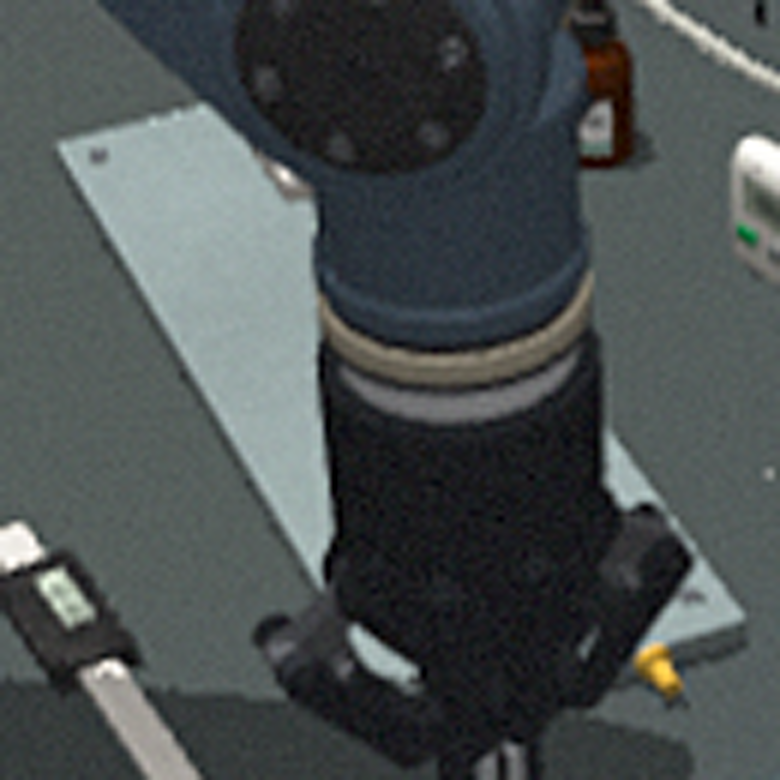

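View pics/c19t.png

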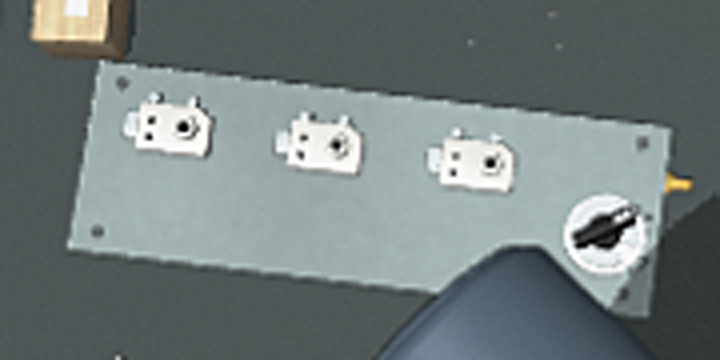

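Run:
```python
from h import *
s=load("scene0");t=load("top0")
for n,p in(("s",s),("t",t)):
    for z in(.062,):
        o=ortho(p,.45,.57,-.06,.06,z,.0003);o=cv2.resize(o,(400,400))
        if n=="s":a=o
cv2.imwrite("pics/kn.png",np.hstack([a,o])[:,:,::-1])
```

```text
(no output)
```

View pics/kn.png

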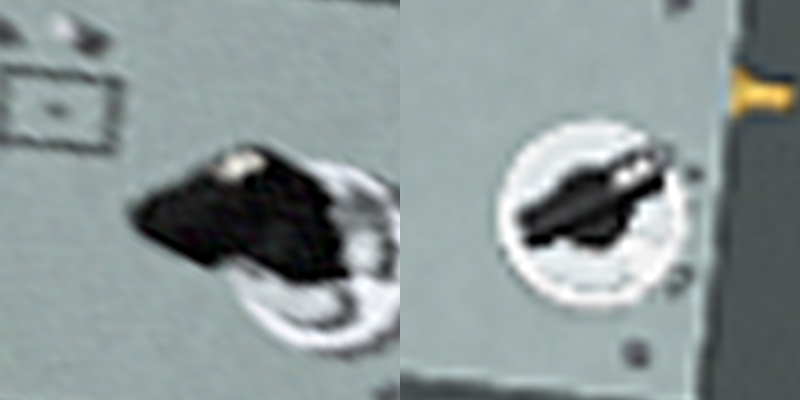

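Run:
```python
from h import *
s=load("scene0");t=load("top0")
uv=proj(t,[.5061,.0024,.062])
for z in(.018,.022,.026):print("ring top",onz(t,uv,z))
# ring scene ellipse: left 232? bottom 350 ; estimate via white mask at z=.02 ortho
o=ortho(s,.45,.57,-.06,.06,.020,.0003);o2=ortho(t,.45,.57,-.06,.06,.020,.0003)
cv2.imwrite("pics/kn2.png",np.hstack([o,o2])[:,:,::-1])
```

```text
ring top [[0.51331871 0.00422318 0.018     ]]
ring top [[0.51266247 0.00405744 0.022     ]]
ring top [[0.51200622 0.00389169 0.026     ]]
```

View pics/kn2.png

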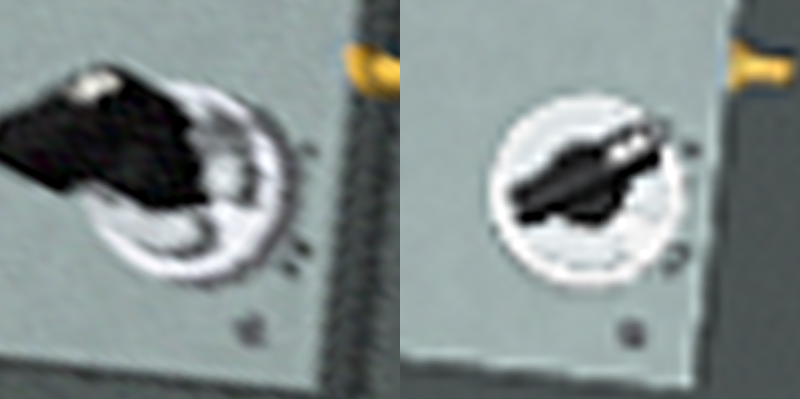

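```bash
python3 -c "
from go import *
to(.5135,.0025,.12,.44);to(.5135,.0025,.09,.44)"
```

```text
to [0.5135, 0.0025, 0.12] -> [23.96  9.98  4.36] turn -31.8
to [0.5135, 0.0025, 0.09] -> [24.    9.96  7.36] turn -31.8
```

Request:
drive_tool(
  deltas=[5, 2, 0, -5, 9, 4, 0, -10, 14, 6, 2, -16, 18, 8, 4, -22, 22, 9.5, 4.4, -28, 24, 10, 4.4, -31.8, 24, 10, 5, -31.8, 24, 10, 7, -31.8, 24, 10, 7, -31.8, 24, 10, 7, -31.8],
  hand=3.6,
)

```text
t: 42.95
tcp_pos: [0.5129, 0.0029, 0.0933]
tool_rot: [0.536, 0.844, -0.006, 0.006]
force: [0.9, 0.0, -0.6]
finger_gap: 0.42
```

```bash
python3 -c "
from go import *
from h import *
info()
s,=snap('20',['scene'])
crop(s,235,355,170,270,6,'c20s.png')
to(.5135,.0025,.046,.44)"
```

```text
t 42.95 tcp [0.5129 0.0029 0.0933] ang 0.4405 tilt [ 0.004 -0.016 -1.   ] F [ 0.9  0.  -0.6] gap 35.9 q [-0.2   0.6   1.83 -0.02  0.71 -0.63]
to [0.5135, 0.0025, 0.046] -> [0.08 0.01 4.78] turn 0.0
```

View pics/c20s.png

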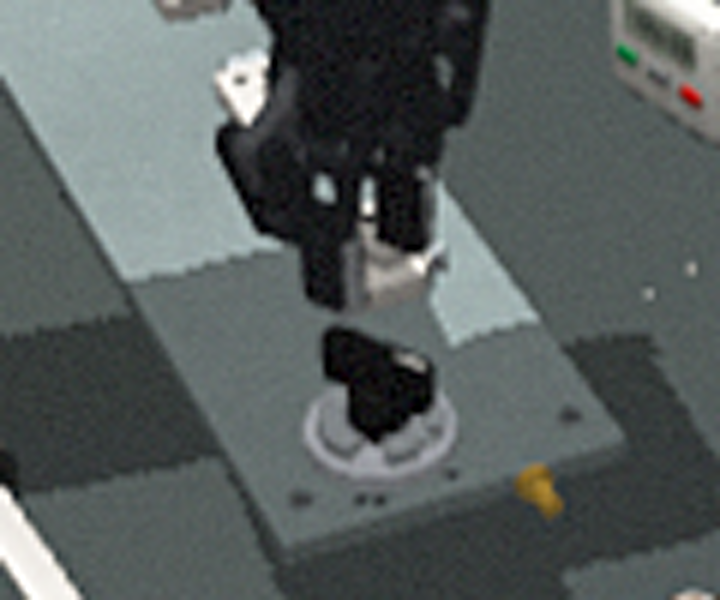

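Request:
drive_tool(
  deltas=[0.1, 0, 2, 0, 0.1, 0, 3.5, 0, 0.1, 0, 4.6, 0, 0.1, 0, 4.6, 0, 0.1, 0, 4.6, 0],
)

```text
t: 43.5
tcp_pos: [0.5136, 0.0024, 0.0481]
tool_rot: [0.536, 0.844, -0.005, 0.007]
force: [-0.0, -0.2, -0.0]
finger_gap: 0.424
```

Request:
drive_tool(
  deltas=[0, 0, 0, 0, 0, 0, 0, 0, 0, 0, 0, 0, 0, 0, 0, 0, 0, 0, 0, 0, 0, 0, 0, 0],
  hand=0.3,
  squeeze=60,
)

```text
t: 44.1
tcp_pos: [0.5136, 0.002, 0.0492]
tool_rot: [0.536, 0.844, -0.006, 0.007]
force: [-2.3, -1.8, 6.4]
finger_gap: 0.119
```

```bash
python3 -c "
from go import *
from h import *
info();print(manip.sense()['ft_torque'])
s,=snap('21',['scene'])
crop(s,235,355,170,270,6,'c21s.png')"
```

```text
t 44.1 tcp [0.5136 0.002  0.0492] ang 0.4402 tilt [ 0.006 -0.017 -1.   ] F [-2.3 -1.8  6.4] gap 10.2 q [-0.2   0.68  1.85 -0.03  0.6  -0.62]
[-0.35042137  0.32869007  0.02010595]
```

View pics/c21s.png

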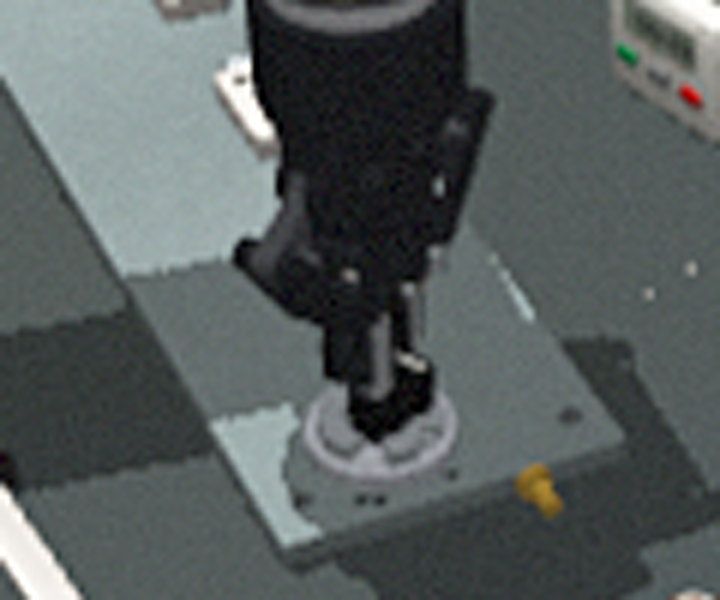

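Bar gripped. Lift about 10 mm.

Request:
drive_tool(
  deltas=[0, 0, -0.3, 0, 0, 0, -0.6, 0, 0, 0, -0.9, 0, 0, 0, -1.0, 0, 0, 0, -1.0, 0],
)

```text
t: 44.65
tcp_pos: [0.5135, 0.0021, 0.059]
tool_rot: [0.536, 0.844, -0.006, 0.007]
force: [0.5, -1.8, -8.0]
finger_gap: 0.121
```

```bash
python3 -c "
from go import *
from h import *
info();print(manip.sense()['ft_torque'])
s,=snap('22',['scene'])
crop(s,235,355,170,270,6,'c22s.png')"
```

```text
t 44.65 tcp [0.5135 0.0021 0.059 ] ang 0.4402 tilt [ 0.006 -0.017 -1.   ] F [ 0.5 -1.8 -8. ] gap 10.3 q [-0.2   0.66  1.85 -0.03  0.62 -0.62]
[-0.37258551 -0.20991881  0.02678136]
```

View pics/c22s.png

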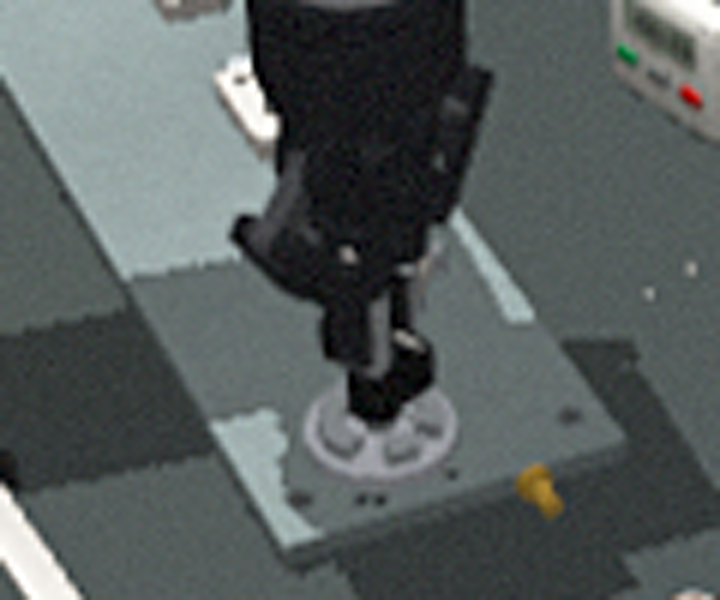

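Request:
drive_tool(
  deltas=[0, 0, 0, 6, 0, 0, 0, 12, 0, 0, 0, 18, 0, 0, 0, 24, 0, 0, 0, 30, 0, 0, 0, 36, 0, 0, 0, 42, 0, 0, 0, 48, 0, 0, 0, 54, 0, 0, 0, 60, 0, 0, 0, 60, 0, 0, 0, 60],
)

```text
t: 45.9
tcp_pos: [0.513, 0.002, 0.0586]
tool_rot: [0.886, 0.465, -0.002, 0.009]
force: [0.6, -3.4, -7.8]
finger_gap: 0.12
```

```bash
python3 -c "
from go import *
from h import *
info();print(manip.sense()['ft_torque'])
s,=snap('23',['scene'])
crop(s,235,355,170,270,6,'c23s.png')"
```

```text
t 45.9 tcp [0.513  0.002  0.0586] ang -0.6045 tilt [ 0.004 -0.017 -1.   ] F [ 0.6 -3.4 -7.8] gap 10.3 q [-0.2   0.66  1.85 -0.03  0.62  0.42]
[-0.51020907  0.16450139  0.02721181]
```

View pics/c23s.png

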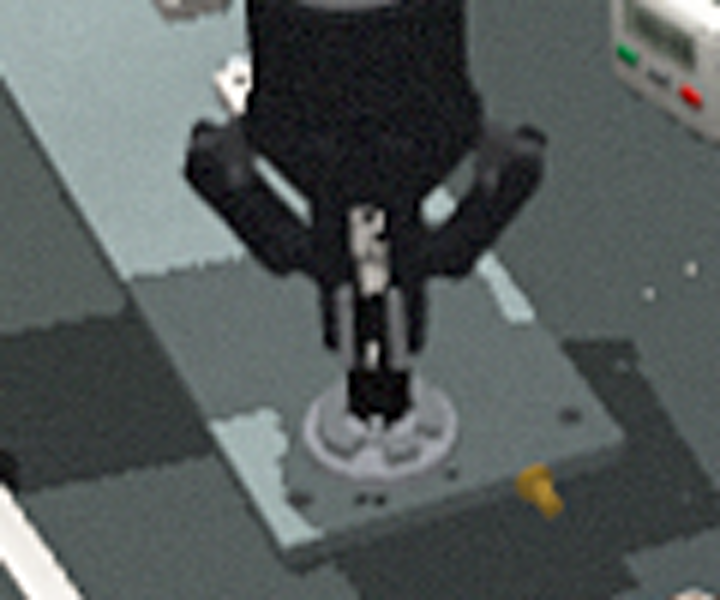

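Request:
drive_tool(
  deltas=[0, 0, 0.3, 0, 0, 0, 0.6, 0, 0, 0, 0.9, 0, 0, 0, 1.0, 0, 0, 0, 1.0, 0],
)

```text
t: 46.45
tcp_pos: [0.513, 0.0019, 0.0492]
tool_rot: [0.886, 0.464, -0.002, 0.009]
force: [-1.0, -2.2, 1.6]
finger_gap: 0.12
```

```bash
python3 -c "
from go import *
info();print(manip.sense()['ft_torque'])"
```

```text
t 46.45 tcp [0.513  0.0019 0.0492] ang -0.6047 tilt [ 0.005 -0.017 -1.   ] F [-1.  -2.2  1.6] gap 10.3 q [-0.2   0.68  1.85 -0.03  0.6   0.42]
[-0.3297321   0.3991397  -0.02594011]
```

Request:
drive_tool(
  deltas=[0, 0, 0, 0, 0, 0, 0, 0, 0, 0, 0, 0, 0, 0, 0, 0, 0, 0, -2, 0, 0, 0, -5, 0, 0, 0, -9, 0, -3, 2, -12, 0, -6, 5, -14, 0, -9, 8, -15, 0, -12, 11, -15, 0, -15, 14, -15, 0],
  hand=4,
)

```text
t: 47.65
tcp_pos: [0.5425, -0.2001, 0.2037]
tool_rot: [0.886, 0.464, -0.001, 0.009]
force: [-0.1, 0.4, -0.2]
finger_gap: 0.471
```

Request:
drive_tool(
  deltas=[-3, 3, 0, 0, -6, 6, 0, 0, -10, 10, 0, 0, -13, 12, 0, 0, -13, 12, 0, 0, -13, 12, 0, 0],
)

```text
t: 48.25
tcp_pos: [0.5667, -0.3757, 0.2062]
tool_rot: [0.886, 0.464, -0.001, 0.009]
force: [0.0, 0.5, -1.7]
finger_gap: 0.468
```

```bash
python3 -c "
from go import *
from h import *
info()
s,t=snap('24')
crop(s,215,345,140,270,6,'c24s.png');crop(t,160,340,190,280,4,'c24t.png')
o=ortho(t,.45,.57,-.06,.06,.062,.0003);cv2.imwrite('pics/kn3.png',o[:,:,::-1])
"
```

```text
t 48.25 tcp [ 0.5667 -0.3757  0.2062] ang -0.6067 tilt [ 0.005 -0.016 -1.   ] F [ 0.   0.5 -1.7] gap 40.0 q [-0.75  0.62  1.32 -0.01  1.18 -0.14]
```

View pics/scene24.png

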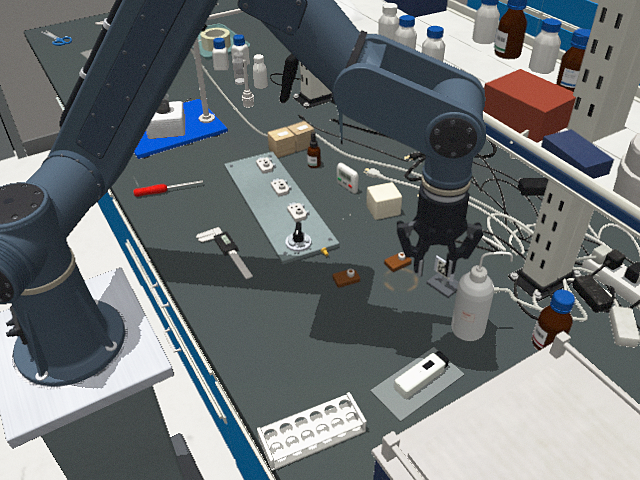

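View pics/c24t.png

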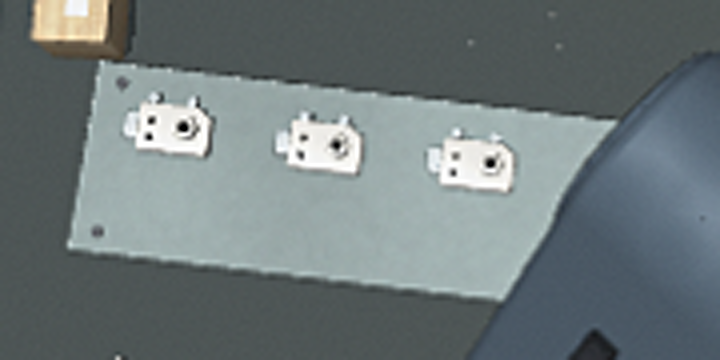

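View pics/kn3.png

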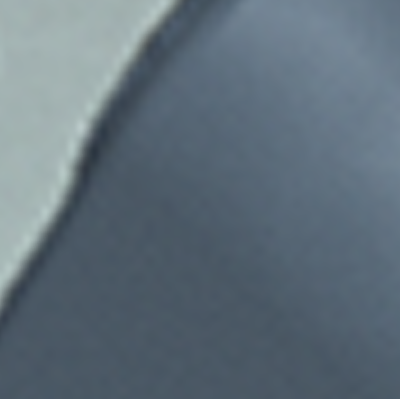

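```bash
python3 -c "
from h import *
a=load('scene0');b=load('scene24')
f=lambda p:cv2.resize(p['frame'][210:260,275:325],None,fx=8,fy=8,interpolation=cv2.INTER_CUBIC)
cv2.imwrite('pics/kn4.png',np.hstack([f(a),f(b)])[:,:,::-1])
crop(b,235,335,145,225,8,'c24p.png')
"
```

```text
(no output)
```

View pics/kn4.png

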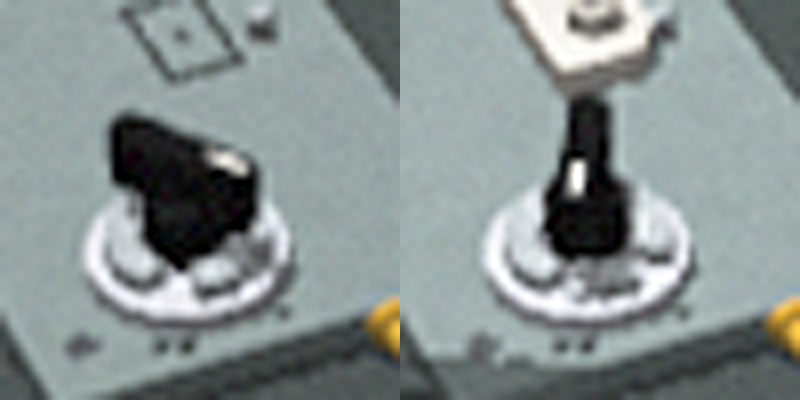

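View pics/c24p.png

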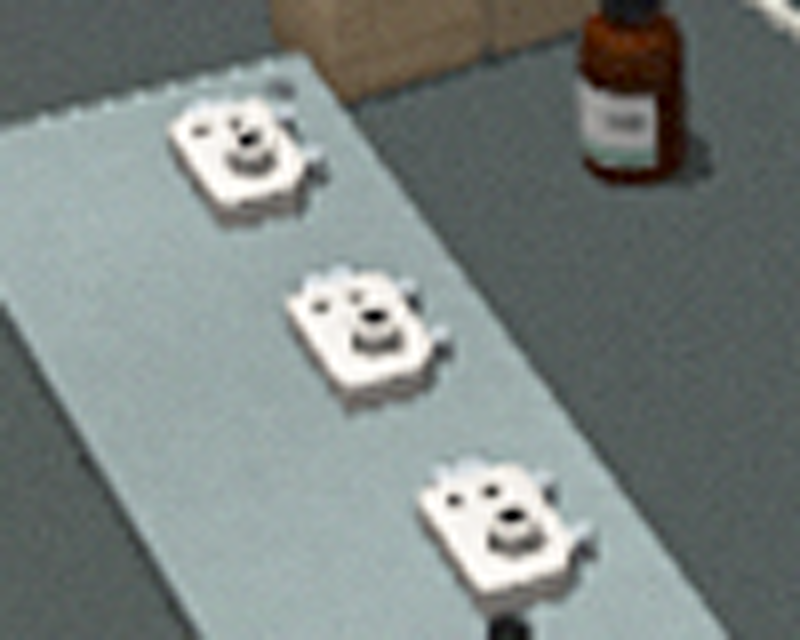

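Run:
```python
from h import *
a=load('scene0');b=load('scene24')
def bar(ang,z0,lift=0,c=(.5133,.0022)):
    u=np.array([np.cos(ang),np.sin(ang)]);v=np.array([-u[1],u[0]])
    return [np.r_[np.array(c)+u*x+v*y,z0+lift] for x in(-.023,.023) for y in(-.006,.006)]
for p,ang,ox in((a,-1.13,0),(b,-2.175,400)):
  for l in((0,) if ox==0 else (0,.006,.010)):
    print(l,((proj(p,bar(ang,.062,l))-[275,210]+.5)*8-.5+[ox,0]).round(0).tolist())
```

```text
0 [[99.0, 125.0], [125.0, 102.0], [236.0, 183.0], [260.0, 160.0]]
0 [[566.0, 89.0], [608.0, 90.0], [550.0, 196.0], [594.0, 197.0]]
0.006 [[565.0, 72.0], [608.0, 73.0], [549.0, 179.0], [593.0, 180.0]]
0.01 [[564.0, 61.0], [607.0, 62.0], [548.0, 168.0], [593.0, 169.0]]
```

Run:
```python
from fit import *
s=load("scene0");t=load("top0")
B=[box(.1,.034,0,.028)]
w=lambda f:np.clip((f.min(-1)-150)/60,0,1)
for vs in([s],[t],[s,t]):
    print("reader",fit(vs,B,np.array([.520,-.424,.1]),.003,white if 0 else w,pad=4))
m=lambda f:np.clip((f[...,1]-105)/35,0,1)
for vs in([s],[t],[s,t]):
    print("mat",fit(vs,[box(.16,.08,.003,.003)],np.array([.52,-.42,.1]),0,m,pad=3))
print(t["frame"][250,450],t["frame"][265,475],s["frame"][395,400])
o=ortho(s,.64,.78,-.33,-.19,.008,.00035);o2=ortho(t,.64,.78,-.33,-.19,.008,.00035)
cv2.imwrite("pics/cd.png",np.hstack([o,o2])[:,:,::-1])
o=ortho(s,.42,.62,-.52,-.32,.031,.0005);o2=ortho(t,.42,.62,-.52,-.32,.031,.0005)
cv2.imwrite("pics/rd.png",np.hstack([o,o2])[:,:,::-1])
```

```text
reader (array([ 0.53025248, -0.42097884,  0.24683585]), np.float64(498.3883938869666))
reader (array([ 0.5200616 , -0.43166157,  0.13311023]), np.float64(147.66813148788927))
reader (array([ 0.52270163, -0.42675988,  0.19468145]), np.float64(684.5268983083429))
mat (array([ 0.51789731, -0.42995813,  0.10341342]), np.float64(996.8485386311388))
mat (array([ 0.51608119, -0.42772271,  0.10337017]), np.float64(123.20576230492198))
mat (array([ 0.51729361, -0.42967214,  0.10480363]), np.float64(1178.5828075543943))
[159 168 165] [156 164 161] [134 141 141]
```

View pics/cd.png

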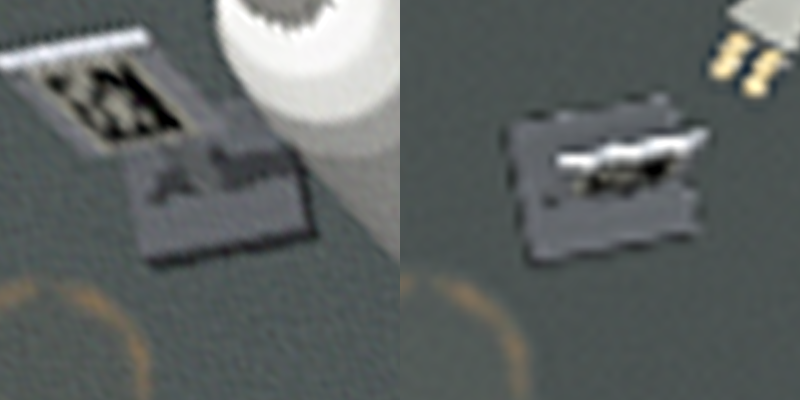

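View pics/rd.png

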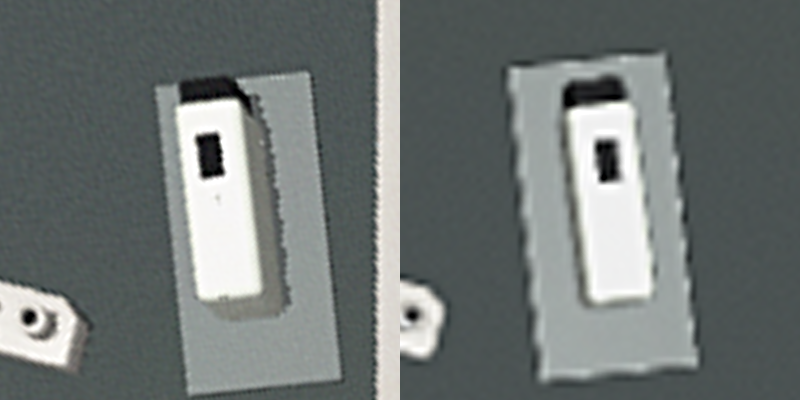

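Run:
```python
from h import *
s=load("scene0");t=load("top0")
us=proj(s,[[.7583,-.1918,.008],[.7667,-.2418,.008]]);ut=proj(t,[[.723,-.246,.008],[.7328,-.2968,.008]])
print(us,ut,tri(s,us,t,ut))
for z in (.073,.075):print(onz(s,us,z),onz(t,ut,z))
print("code at z .055",onz(s,[[443.2-.4,268-.4]],.055))
c=np.array([[150,265],[315,233]]);print("base scene",[(.78-.00035*r,-.19-.00035*q) for q,r in c])
c=np.array([[133,265],[300,235],[265,98],[108,125]]);W=np.array([(.78-.00035*r,-.19-.00035*q) for q,r in c]);print("base top",W,W.mean(0))
crop(s,415,475,240,300,12,"cd2.png")
```

```text
[[437.01436687 256.29703203]
 [454.75435262 268.19513532]] [[396.79317507 178.39880187]
 [414.11318638 175.18959647]] [[ 0.70661591 -0.23989404  0.07034222  0.00417583]
 [ 0.71442188 -0.28789281  0.07197478  0.00174287]]
[[ 0.70674117 -0.2424524   0.073     ]
 [ 0.71453587 -0.28884941  0.073     ]] [[ 0.70391293 -0.23854563  0.073     ]
 [ 0.71331616 -0.28728887  0.073     ]]
[[ 0.70515474 -0.24401094  0.075     ]
 [ 0.71293082 -0.29029709  0.075     ]] [[ 0.70332564 -0.23831627  0.075     ]
 [ 0.71271665 -0.28699622  0.075     ]]
code at z .055 [[ 0.70917161 -0.26143536  0.055     ]]
base scene [(np.float64(0.68725), np.float64(-0.2425)), (np.float64(0.69845), np.float64(-0.30025))]
base top [[ 0.68725 -0.23655]
 [ 0.69775 -0.295  ]
 [ 0.7457  -0.28275]
 [ 0.73625 -0.2278 ]] [ 0.7167375 -0.260525 ]
```

View pics/cd2.png

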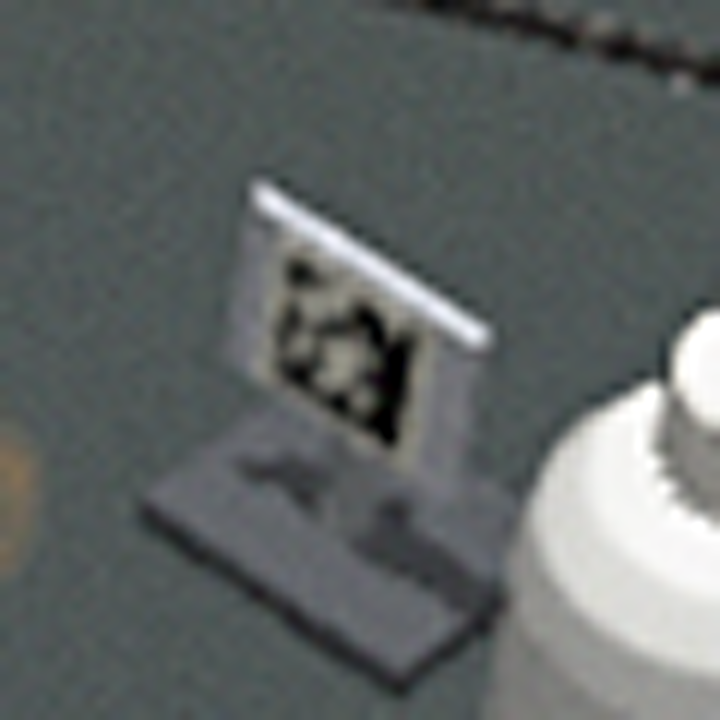

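Run:
```python
from h import *
s=load("scene0");t=load("top0")
# depth points cloud of bottle region
v,u=np.mgrid[255:345,440:505];P=unproj(s,np.c_[u.ravel(),v.ravel()].astype(float))
rgb=s["frame"][v.ravel(),u.ravel()]
k=(P[:,2]>.02)&(P[:,2]<.2)
import numpy as np
P=P[k]
for z0,z1 in((.02,.05),(.05,.08),(.08,.11),(.11,.15),(.15,.2)):
    q=P[(P[:,2]>z0)&(P[:,2]<z1)&(P[:,1]<-.3)];
    if len(q):print(z0,len(q),q.min(0).round(3),q.max(0).round(3))
v,u=np.mgrid[165:210,425:475];P=unproj(t,np.c_[u.ravel(),v.ravel()].astype(float));P=P[P[:,2]>.03]
for z0,z1 in((.03,.08),(.08,.12),(.12,.2)):
    q=P[(P[:,2]>z0)&(P[:,2]<z1)]
    if len(q):print("top",z0,len(q),q.min(0).round(3),q.max(0).round(3))
from go import *
info();to(.520,-.427,.12,-1.474);to(.520,-.427,.06,-1.474)
```

```text
0.02 352 [ 0.643 -0.415  0.02 ] [ 0.698 -0.357  0.05 ]
0.05 367 [ 0.643 -0.415  0.05 ] [ 0.698 -0.357  0.08 ]
0.08 391 [ 0.642 -0.416  0.08 ] [ 0.696 -0.356  0.11 ]
0.11 837 [ 0.642 -0.416  0.11 ] [ 0.706 -0.353  0.15 ]
0.15 265 [ 0.658 -0.398  0.15 ] [ 0.689 -0.369  0.199]
top 0.03 116 [ 0.644 -0.399  0.03 ] [ 0.694 -0.347  0.08 ]
top 0.08 105 [ 0.641 -0.398  0.081] [ 0.693 -0.347  0.12 ]
top 0.12 432 [ 0.641 -0.41   0.12 ] [ 0.703 -0.349  0.194]
t 48.35 tcp [ 0.5669 -0.3736  0.2065] ang -0.604 tilt [ 0.005 -0.016 -1.   ] F [ 0.5  0.7 -0.3] gap 39.9 q [-0.74  0.62  1.32 -0.01  1.18 -0.14]
to [0.52, -0.427, 0.12] -> [-6.97 -0.94  8.71] turn 49.8
to [0.52, -0.427, 0.06] -> [-6.91 -1.02 14.71] turn 49.8
```

Request:
drive_tool(
  deltas=[-2, -0.5, 1, 8, -4, -1, 3, 16, -6, -1, 5, 24, -7, -1, 7, 32, -7, -1, 8.7, 40, -7, -1, 8.7, 49.8, -7, -1, 8.7, 49.8, -7, -1, 11, 49.8, -7, -1, 13, 49.8, -7, -1, 13, 49.8, -7, -1, 13, 49.8],
  hand=6,
)

```text
t: 49.45
tcp_pos: [0.5201, -0.4268, 0.0777]
tool_rot: [0.999, 0.05, 0.002, 0.008]
force: [0.3, -0.1, 1.0]
finger_gap: 0.699
```

```bash
python3 -c "
from go import *
from h import *
info()
s,=snap('25',['scene'])
crop(s,340,500,280,420,5,'c25s.png')
to(.520,-.427,.04,-1.474)
to(.520,-.427,.008,-1.474)
"
```

```text
t 49.45 tcp [ 0.5201 -0.4268  0.0777] ang -1.4707 tilt [ 0.005 -0.016 -1.   ] F [ 0.3 -0.1  1. ] gap 59.7 q [-0.85  0.77  1.43 -0.01  0.93  0.63]
to [0.52, -0.427, 0.04] -> [-0.05 -0.12  3.83] turn 0.2
to [0.52, -0.427, 0.008] -> [-0.07 -0.18  7.03] turn 0.2
```

View pics/c25s.png

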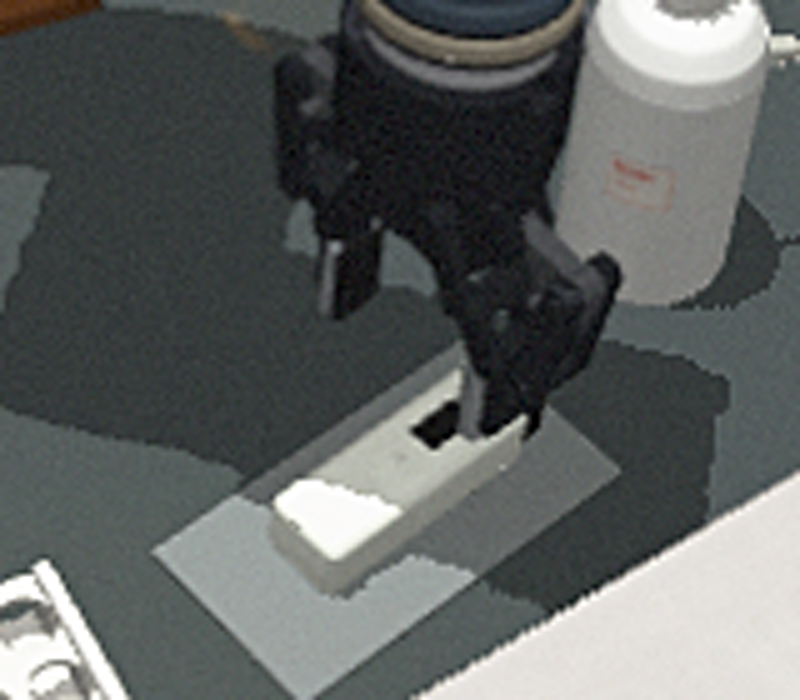

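Request:
drive_tool(
  deltas=[0, -0.1, 1.5, 0.2, 0, -0.1, 3, 0.2, 0, -0.1, 3.6, 0.2, 0, -0.1, 3.6, 0.2, 0, -0.1, 3.6, 0.2],
)

```text
t: 50.0
tcp_pos: [0.5204, -0.4271, 0.0418]
tool_rot: [0.999, 0.048, 0.003, 0.009]
force: [0.2, -0.7, -0.3]
finger_gap: 0.702
```

```bash
python3 -c "
from go import *
from h import *
info()
s,=snap('26',['scene'])
crop(s,340,500,280,420,5,'c26s.png')
to(.520,-.427,.008,-1.474)
"
```

```text
t 50.0 tcp [ 0.5204 -0.4271  0.0418] ang -1.4748 tilt [ 0.006 -0.017 -1.   ] F [ 0.2 -0.7 -0.3] gap 60.0 q [-0.85  0.82  1.44 -0.01  0.87  0.63]
to [0.52, -0.427, 0.008] -> [-0.08 -0.1   3.43] turn -0.0
```

View pics/c26s.png

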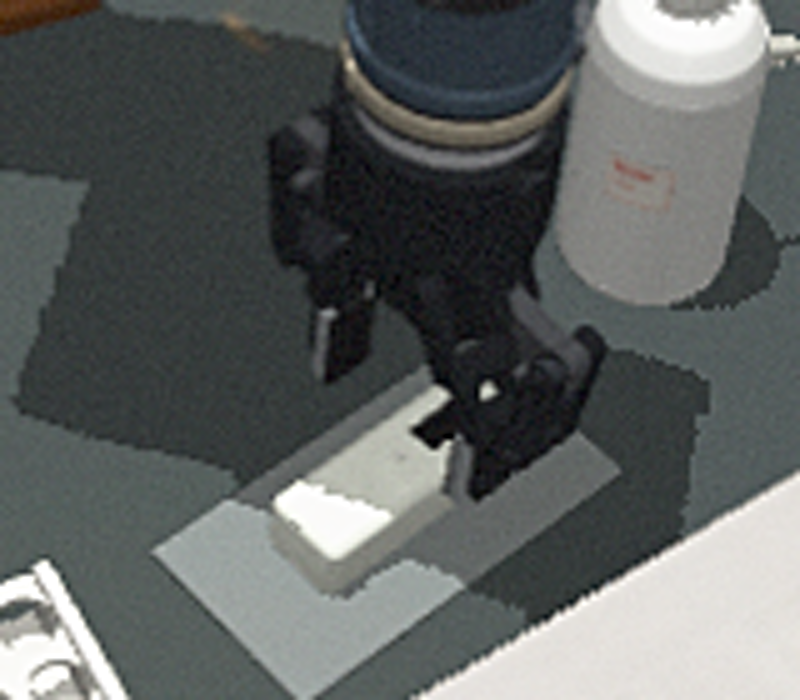

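Request:
drive_tool(
  deltas=[0, -0.1, 1, 0, 0, -0.1, 2, 0, 0, -0.1, 3, 0, 0, -0.1, 3.3, 0, 0, -0.1, 3.3, 0],
)

```text
t: 50.55
tcp_pos: [0.5203, -0.4264, 0.0081]
tool_rot: [0.999, 0.048, 0.002, 0.008]
force: [0.0, -0.1, 1.0]
finger_gap: 0.703
```

Request:
drive_tool(
  deltas=[0, 0, 0, 0, 0, 0, 0, 0, 0, 0, 0, 0, 0, 0, 0, 0, 0, 0, 0, 0, 0, 0, 0, 0],
  hand=2.4,
  squeeze=60,
)

```text
t: 51.15
tcp_pos: [0.5205, -0.4267, 0.0086]
tool_rot: [0.999, 0.048, 0.002, 0.008]
force: [-0.1, -1.1, 1.3]
finger_gap: 0.387
```

```bash
python3 -c "
from go import *
from h import *
info()
a=.178
c=np.array([.708,-.263])
o=c-.162*np.array([np.cos(a),np.sin(a)])
print(o);s,R,p=st()
to(p[0],p[1],p[2]+.06,None)
to(o[0],o[1],p[2]+.06,a-np.pi/2);to(o[0],o[1],p[2]+.037,a-np.pi/2)
"
```

```text
t 51.15 tcp [ 0.5205 -0.4267  0.0086] ang -1.4749 tilt [ 0.006 -0.017 -1.   ] F [-0.1 -1.1  1.3] gap 33.0 q [-0.85  0.87  1.45 -0.01  0.81  0.63]
[ 0.54855963 -0.29168397]
to [np.float64(0.5205), np.float64(-0.4267), np.float64(0.0686)] -> [ 0.02  0.1  -6.  ] turn 0.0
to [np.float64(0.5486), np.float64(-0.2917), np.float64(0.0686)] -> [  4.11 -13.07  -6.21] turn -4.7
to [np.float64(0.5486), np.float64(-0.2917), np.float64(0.0456)] -> [  4.1  -13.11  -3.91] turn -4.7
```

Request:
drive_tool(
  deltas=[0, 0, -2, 0, 0, 0, -4, 0, 0, 0, -6, 0, 0, 0, -6, 0],
)

```text
t: 51.55
tcp_pos: [0.5214, -0.427, 0.071]
tool_rot: [0.999, 0.048, 0.004, 0.01]
force: [0.6, -0.7, -0.3]
finger_gap: 0.383
```

```bash
python3 -c "
from go import *
from h import *
info()
s,=snap('27',['scene'])
crop(s,340,500,250,390,5,'c27s.png')
to(.5486,-.2917,.0686,.178-np.pi/2);to(.5486,-.2917,.0456,.178-np.pi/2)
"
```

```text
t 51.55 tcp [ 0.5214 -0.427   0.071 ] ang -1.4749 tilt [ 0.009 -0.021 -1.   ] F [ 0.6 -0.7 -0.3] gap 32.7 q [-0.85  0.78  1.43 -0.01  0.91  0.63]
to [0.5486, -0.2917, 0.0686] -> [  4.07 -13.12  -0.14] turn -4.7
to [0.5486, -0.2917, 0.0456] -> [  4.06 -13.16   2.16] turn -4.7
```

View pics/c27s.png

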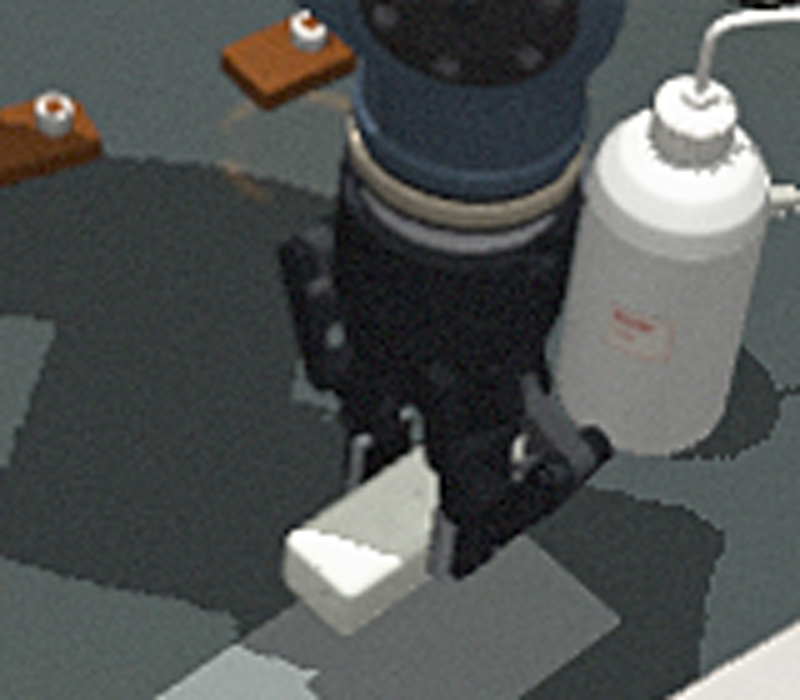

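Held firmly and level. On to the code.

Request:
drive_tool(
  deltas=[0, -2, 0, 0, 1, -4.5, 0, -1, 2, -7, 0, -2.5, 3, -10, 0, -4, 4.1, -13, 0, -4.7, 4.1, -13.1, 0.5, -4.7, 4.1, -13.1, 1.5, -4.7, 4.1, -13.1, 2.1, -4.7, 4.1, -13.1, 2.1, -4.7, 4.1, -13.1, 2.1, -4.7],
)

```text
t: 52.6
tcp_pos: [0.5486, -0.2933, 0.0455]
tool_rot: [0.996, 0.088, 0.003, 0.009]
force: [0.3, 0.3, -0.5]
finger_gap: 0.384
```

```bash
python3 -c "
from go import *
from h import *
info()
s,t=snap('28')
crop(s,360,500,230,340,5,'c28s.png')
to(.5486,-.2917,.0456,.178-np.pi/2)
"
```

```text
t 52.6 tcp [ 0.5486 -0.2933  0.0455] ang -1.3944 tilt [ 0.007 -0.018 -1.   ] F [ 0.3  0.3 -0.5] gap 32.8 q [-0.67  0.77  1.58 -0.01  0.78  0.74]
to [0.5486, -0.2917, 0.0456] -> [-0.01 -0.16  0.06] turn -0.1
```

View pics/c28s.png

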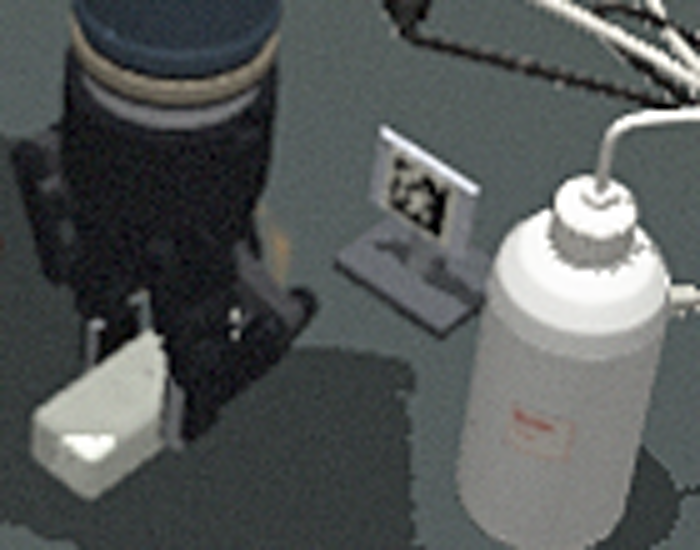

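View pics/top28.png

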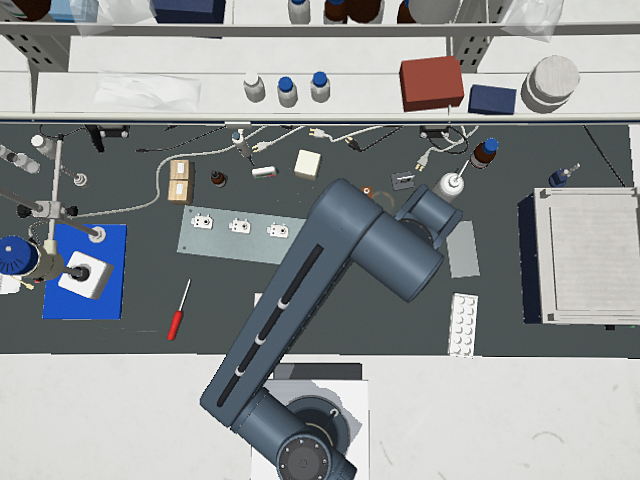

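```bash
python3 -c "
from fit import *
s=load('scene28')
P=place(np.array([(-.05,y,z) for y in(-.017,.017) for z in(0,.028)]),(.5486,-.2933,.1764),.04)
print((proj(s,P)-[360,230])*5)
"
```

```text
[[ 81.49477776 507.85998287]
 [ 85.39761987 458.62621769]
 [ 18.2674524  456.67625523]
 [ 21.05300929 407.41439674]]
```

Request:
drive_tool(
  deltas=[0, -0.1, 0, 0, 0, -0.1, 0, 0, 0, -0.1, 0, 0, 0, -0.1, 0, 0, 0, -0.1, 0, 0, 0, -0.1, 0, 0, 0, -0.1, 0, 0, 0, -0.1, 0, 0, 0, -0.1, 0, 0, 0, -0.1, 0, 0, 0, -0.1, 0, 0, 0, -0.1, 0, 0],
)

```text
t: 53.9
tcp_pos: [0.5488, -0.2922, 0.0462]
tool_rot: [0.996, 0.088, 0.003, 0.01]
force: [-1.0, 0.3, -1.3]
finger_gap: 0.386
```

Request:
drive_tool(
  deltas=[0, 0, 0, 0, 0, 0, 0, 0, 0, 0, 0, 0, 0, 0, 0, 0, 0, 0, 0, 0, 0, 0, 0, 0, 0, 0, 0, 0, 0, 0, 0, 0, 0, 0, 0, 0, 0, 0, 0, 0, 0, 0, 0, 0, 0, 0, 0, 0],
)

```text
t: 55.1
tcp_pos: [0.5489, -0.2923, 0.0462]
tool_rot: [0.996, 0.088, 0.003, 0.01]
force: [-0.3, -0.3, -0.4]
finger_gap: 0.384
```

```bash
python3 -c "
from go import *
from h import *
info()
s,=snap('29',['scene'])
crop(s,360,500,230,340,5,'c29s.png')
to(.5205,-.4267,.0686,-1.4749);to(.5205,-.4267,.0090,-1.4749)
"
```

```text
t 55.1 tcp [ 0.5489 -0.2923  0.0462] ang -1.394 tilt [ 0.008 -0.019 -1.   ] F [-0.3 -0.3 -0.4] gap 32.8 q [-0.66  0.76  1.58 -0.01  0.78  0.74]
to [0.5205, -0.4267, 0.0686] -> [-5.15 12.78 -2.01] turn 4.6
to [0.5205, -0.4267, 0.009] -> [-5.17 12.66  3.95] turn 4.6
```

View pics/c29s.png

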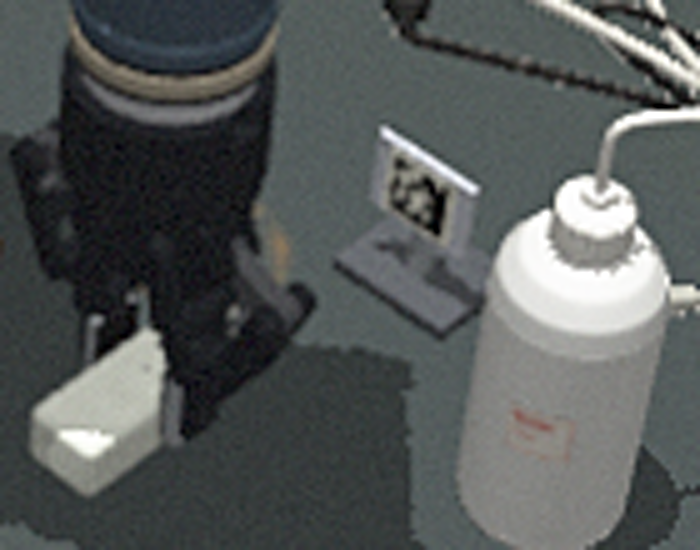

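Request:
drive_tool(
  deltas=[0, 1, -1, 0, -1, 3, -2, 1, -2, 6, -2, 2, -3.5, 9, -2, 4, -5.1, 12.7, -2, 4.6, -5.1, 12.7, -2, 4.6, -5.1, 12.7, 0, 4.6, -5.1, 12.7, 2, 4.6, -5.1, 12.7, 3, 4.6, -5.1, 12.7, 3, 4.6, -5.1, 12.7, 3, 4.6],
)

```text
t: 56.25
tcp_pos: [0.5216, -0.427, 0.019]
tool_rot: [0.999, 0.048, 0.004, 0.01]
force: [-0.7, 1.1, -1.2]
finger_gap: 0.384
```

```bash
python3 -c "
from go import *
info()
to(.5205,-.4267,.0100,-1.4749);to(.5205,-.4267,.0085,-1.4749)
"
```

```text
t 56.25 tcp [ 0.5216 -0.427   0.019 ] ang -1.4741 tilt [ 0.008 -0.019 -1.   ] F [-0.7  1.1 -1.2] gap 32.8 q [-0.85  0.85  1.45 -0.01  0.82  0.63]
to [0.5205, -0.4267, 0.01] -> [-0.11 -0.06  0.9 ] turn 0.0
to [0.5205, -0.4267, 0.0085] -> [-0.12 -0.06  1.05] turn 0.0
```

Request:
drive_tool(
  deltas=[-0.1, 0, 0.3, 0, -0.1, 0, 0.6, 0, -0.1, 0, 0.9, 0, -0.1, 0, 1.05, 0, -0.1, 0, 1.05, 0],
)

```text
t: 56.75
tcp_pos: [0.5207, -0.4272, 0.0086]
tool_rot: [0.999, 0.048, 0.004, 0.01]
force: [-0.4, 0.7, 0.1]
finger_gap: 0.384
```

Request:
drive_tool(
  deltas=[0, 0, 0, 0, 0, 0, 0, 0, 0, 0, 0, 0, 0, 0, 0, 0, 0, 0, -1, 0, 0, 0, -4, 0, 0, 0, -8, 0, 0, 0, -12, 0, 0, 0, -15, 0, 0, 0, -15, 0],
  hand=6,
)

```text
t: 57.75
tcp_pos: [0.5221, -0.427, 0.1654]
tool_rot: [0.999, 0.048, 0.007, 0.015]
force: [1.3, -0.3, 0.4]
finger_gap: 0.704
```

```bash
python3 -c "
from go import *
from h import *
info()
to(.40,.0,.25)
"
```

```text
t 57.75 tcp [ 0.5221 -0.427   0.1654] ang -1.4741 tilt [ 0.016 -0.028 -0.999] F [ 1.3 -0.3  0.4] gap 60.1 q [-0.85  0.65  1.38 -0.01  1.07  0.63]
to [0.4, 0.0, 0.25] -> [ -7.89 -43.41  -9.87] turn 0.0
```

Request:
drive_tool(
  deltas=[0, -4, -3, 0, -2, -9, -6, 0, -4, -13, -8, 0, -6, -18, -10, 0, -8, -23, -10, 0, -8, -28, -10, 0, -8, -33, -10, 0, -8, -38, -10, 0, -8, -43, -10, 0, -8, -43, -10, 0, -8, -43, -10, 0, -8, -43, -10, 0],
)

```text
t: 58.95
tcp_pos: [0.3994, -0.0041, 0.2515]
tool_rot: [0.999, 0.049, 0.008, 0.015]
force: [0.7, -0.7, -0.9]
finger_gap: 0.704
```

```bash
python3 -c "
from go import *
from h import *
info()
s,t=snap('30')
"
```

```text
t 58.95 tcp [ 0.3994 -0.0041  0.2515] ang -1.4724 tilt [ 0.017 -0.029 -0.999] F [ 0.7 -0.7 -0.9] gap 60.2 q [-0.27  0.18  1.95 -0.03  0.99  1.21]
```

View pics/scene30.png

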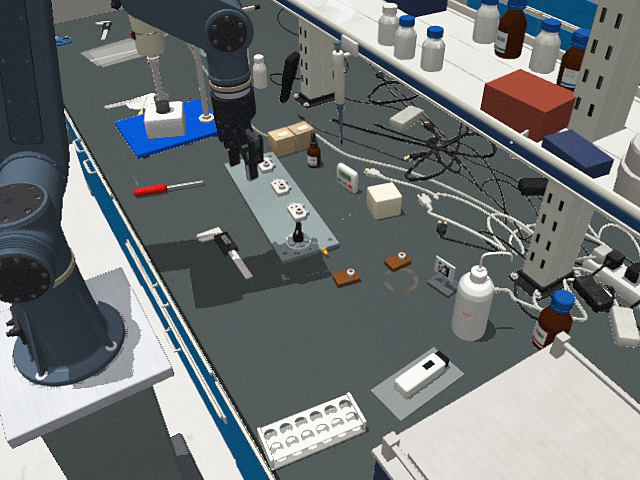

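View pics/top30.png

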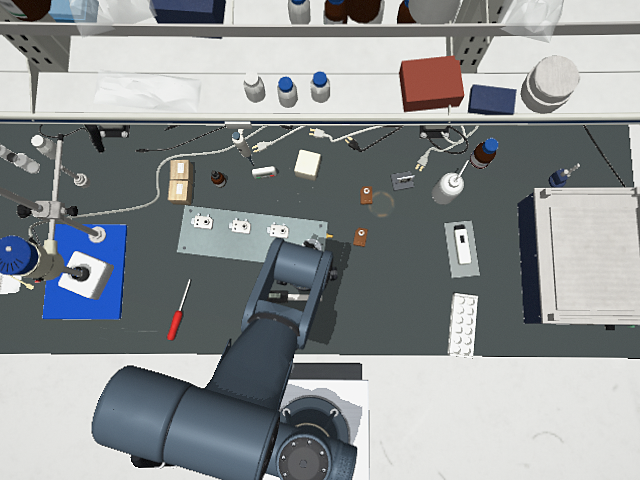

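Run:
```python
from h import *
s=load("scene30");t=load("top30");t19=load("top19");s24=load("scene24");t0=load("top0")
crop(s,255,335,150,250,6,"c30s.png")
a=ortho(t,.52,.64,.04,.36,.028,.0008);b=ortho(t19,.52,.64,.04,.36,.028,.0008)
d=cv2.absdiff(a,b);c=np.vstack([a,b,cv2.convertScaleAbs(d,alpha=3)])
cv2.imwrite("pics/c30t.png",cv2.resize(c,None,fx=1.3,fy=1.3)[:,:,::-1])
o=ortho(t,.42,.62,-.52,-.32,.031,.0005);o2=ortho(t0,.42,.62,-.52,-.32,.031,.0005)
cv2.imwrite("pics/rd2.png",np.hstack([o,o2])[:,:,::-1])
```

```text
(no output)
```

View pics/c30s.png

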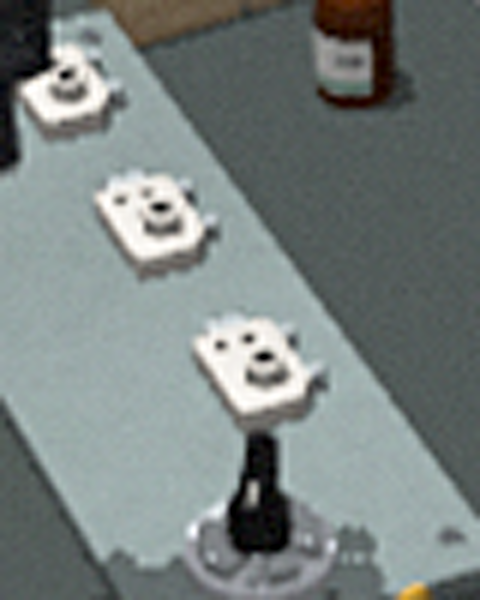

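View pics/c30t.png

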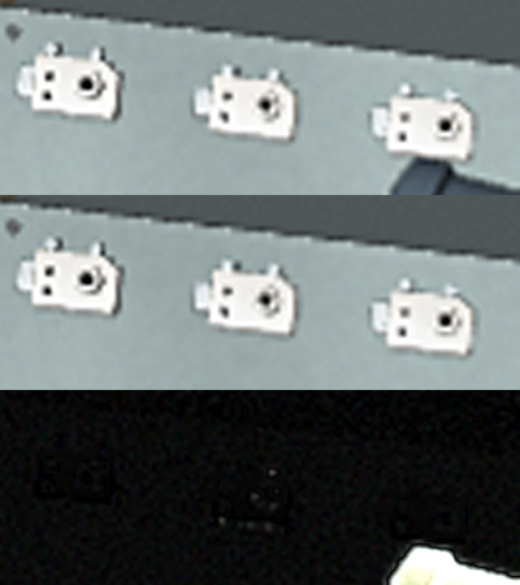

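View pics/rd2.png

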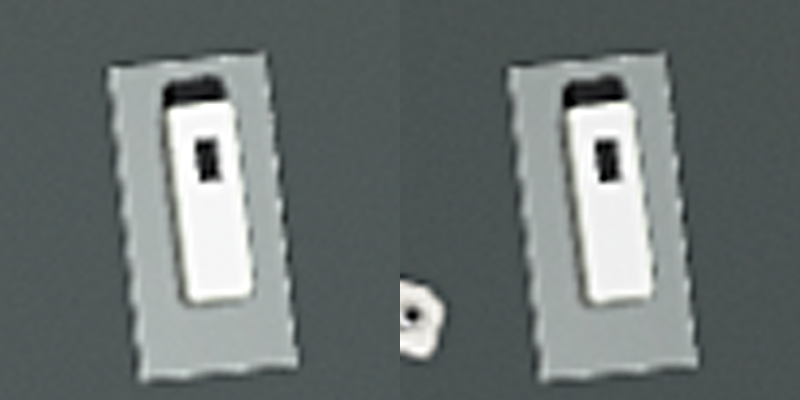

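Run:
```python
from h import *
FY=-.1145
B={1:(.588,.312),2:(.5758,.203),3:(.563,.094)}
def patch(p,b,res=.0005):
    c,s=np.cos(FY),np.sin(FY)
    xs=np.arange(-.035,.035,res);ys=np.arange(-.045,.045,res)
    X,Y=np.meshgrid(xs,ys,indexing='ij')
    W=np.stack([B[b][0]+c*X-s*Y,B[b][1]+s*X+c*Y,np.full_like(X,.028)],-1).reshape(-1,3)
    m=proj(p,W).reshape(*X.shape,2).astype(np.float32)
    return cv2.remap(p["frame"],m[...,0],m[...,1],cv2.INTER_CUBIC).min(-1).astype(np.float32),xs,ys
for n in("top19","top30","scene24","scene30"):
  p=load(n)
  for b in(1,2,3):
    g,xs,ys=patch(p,b)
    # -x edge: for columns y in [-20,20]mm find crossing of 205 scanning x from -.03 to -.008
    ex=[];
    for j,y in enumerate(ys):
        if -.017<y<.02:
            col=g[:,j];i=np.where((xs>-.03)&(xs<-.008))[0];gr=np.diff(col[i]);k=np.argmax(gr)
            w=np.clip(gr[max(0,k-3):k+4],0,None);ex.append((y,(xs[i][max(0,k-3):k+4][:len(w)]*w).sum()/w.sum()))
    ex=np.array(ex);a,c0=np.polyfit(ex[:,0],ex[:,1],1);r=ex[:,1]-np.polyval([a,c0],ex[:,0]);k=abs(r)<.0015;a,c0=np.polyfit(ex[k,0],ex[k,1],1)
    ey=[]
    for i_,x in enumerate(xs):
        if -.012<x<.006:
            row=g[i_];i=np.where((ys>-.04)&(ys<-.018))[0];gr=np.diff(row[i]);k=np.argmax(gr);w=np.clip(gr[max(0,k-3):k+4],0,None);ey.append((ys[i][max(0,k-3):k+4][:len(w)]*w).sum()/w.sum())
    print(n,b,"edge -x at %.2f mm, yaw rel %.3f ; -y edge %.2f"%(c0*1e3,-a,np.median(ey)*1e3))
```

```text
top19 1 edge -x at -17.54 mm, yaw rel 0.003 ; -y edge -23.93
top19 2 edge -x at -18.29 mm, yaw rel -0.032 ; -y edge -24.15
top19 3 edge -x at -17.97 mm, yaw rel 0.009 ; -y edge -24.24
top30 1 edge -x at -17.57 mm, yaw rel 0.004 ; -y edge -23.93
top30 2 edge -x at -18.40 mm, yaw rel -0.027 ; -y edge -24.18
top30 3 edge -x at -19.58 mm, yaw rel -0.105 ; -y edge -24.43
scene24 1 edge -x at -17.14 mm, yaw rel -0.019 ; -y edge -27.98
scene24 2 edge -x at -17.53 mm, yaw rel -0.022 ; -y edge -28.06
scene24 3 edge -x at -17.17 mm, yaw rel -0.009 ; -y edge -28.01
scene30 1 edge -x at -17.88 mm, yaw rel 0.049 ; -y edge -28.02
scene30 2 edge -x at -17.52 mm, yaw rel -0.027 ; -y edge -28.01
scene30 3 edge -x at -17.20 mm, yaw rel -0.006 ; -y edge -28.15
```

```bash
python3 -c "
from go import *
info();to(.5302,.2057,.15,FY);to(.5302,.2057,.05,FY)"
```

```text
t 59.05 tcp [ 0.3998 -0.0051  0.2515] ang -1.475 tilt [ 0.017 -0.029 -0.999] F [-0.2  1.1  1. ] gap 59.9 q [-0.28  0.18  1.95 -0.03  0.99  1.21]
to [0.5302, 0.2057, 0.15] -> [ 14.86 -20.04   9.75] turn -78.0
to [0.5302, 0.2057, 0.05] -> [ 14.72 -20.34  19.75] turn -78.0
```

Request:
drive_tool(
  deltas=[2, -3, 0, -8, 4, -6, 0, -16, 6, -9, 1, -24, 9, -12, 3, -32, 12, -16, 5, -40, 15, -20, 7, -48, 15, -20, 9, -56, 15, -20, 9.7, -64, 15, -20, 9.7, -72, 15, -20, 9.7, -78, 15, -20, 9.7, -78, 15, -20, 9.7, -78],
  hand=0,
)

```text
t: 60.25
tcp_pos: [0.5324, 0.2043, 0.1503]
tool_rot: [0.747, 0.664, -0.003, 0.016]
force: [-0.2, -0.8, 0.7]
finger_gap: -0.001
```

```bash
python3 -c "
from go import *
info();to(.5302,.2057,.05,FY);to(.5302,.2057,.022,FY)"
```

```text
t 60.25 tcp [0.5324 0.2043 0.1503] ang -0.1174 tilt [ 0.017 -0.029 -0.999] F [-0.2 -0.8  0.7] gap -0.0 q [ 0.19  0.56  1.65 -0.04  0.92  0.33]
to [0.5302, 0.2057, 0.05] -> [ 0.38 -0.44 10.02] turn -0.2
to [0.5302, 0.2057, 0.022] -> [ 0.46 -0.49 12.82] turn -0.2
```

Request:
drive_tool(
  deltas=[0.4, -0.4, 4, 0, 0.4, -0.4, 8, 0, 0.4, -0.4, 10, 0, 0.4, -0.4, 10, 0, 0.4, -0.4, 10, 0, 0.4, -0.4, 10, 0],
)

```text
t: 60.85
tcp_pos: [0.532, 0.2059, 0.0516]
tool_rot: [0.748, 0.664, -0.002, 0.017]
force: [0.5, -1.0, -0.4]
finger_gap: 0.001
```

```bash
python3 -c "
from go import *
from h import *
info();to(.5302,.2057,.022,FY);to(.5515,.2033,.022,FY)
s,=snap('31',['scene']);crop(s,235,335,150,230,8,'c31s.png')"
```

```text
t 60.85 tcp [0.532  0.2059 0.0516] ang -0.1183 tilt [ 0.02  -0.028 -0.999] F [ 0.5 -1.  -0.4] gap 0.1 q [ 0.19  0.71  1.71 -0.05  0.7   0.35]
to [0.5302, 0.2057, 0.022] -> [ 0.04 -0.24  2.96] turn -0.2
to [0.5515, 0.2033, 0.022] -> [0.05 1.9  3.01] turn -0.2
```

View pics/c31s.png

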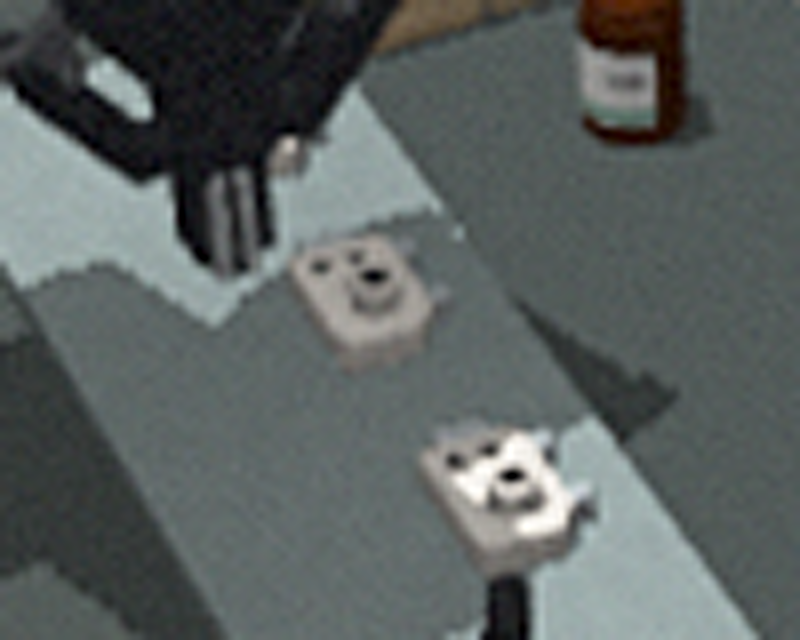

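Request:
drive_tool(
  deltas=[0, -0.1, 1.2, 0, 0, -0.1, 2.4, 0, 0, -0.1, 2.9, 0, 0, -0.1, 2.9, 0, 0, 0.3, 2.9, 0, 0, 0.7, 2.9, 0, 0, 1.1, 2.9, 0, 0, 1.4, 2.9, 0, 0, 1.5, 2.9, 0, 0, 1.5, 2.9, 0],
)

```text
t: 61.9
tcp_pos: [0.5477, 0.2033, 0.0233]
tool_rot: [0.748, 0.664, -0.002, 0.017]
force: [0.7, -0.8, -0.5]
finger_gap: 0.002
```

Request:
drive_tool(
  deltas=[0, 0.1, 0, 0, 0, 0.2, 0, 0, 0, 0.3, 0, 0, 0, 0.3, 0, 0],
)

```text
t: 62.3
tcp_pos: [0.5509, 0.203, 0.0234]
tool_rot: [0.748, 0.664, -0.002, 0.017]
force: [0.2, 0.4, 0.6]
finger_gap: 0.0
```

Request:
drive_tool(
  deltas=[0, 0.1, 0, 0, 0, 0.2, 0, 0, 0, 0.2, 0, 0],
)

```text
t: 62.6
tcp_pos: [0.5519, 0.2028, 0.0233]
tool_rot: [0.748, 0.664, -0.002, 0.017]
force: [-1.7, 1.2, 1.3]
finger_gap: -0.0
```

Request:
drive_tool(
  deltas=[0, 0.1, 0, 0, 0, 0.15, 0, 0, 0, 0.15, 0, 0],
)

```text
t: 62.9
tcp_pos: [0.5521, 0.2027, 0.0232]
tool_rot: [0.748, 0.664, -0.004, 0.016]
force: [-4.5, 1.7, 3.7]
finger_gap: -0.001
```

Request:
drive_tool(
  deltas=[0, 0.1, 0, 0, 0, 0.2, 0, 0, 0, 0.2, 0, 0],
)

```text
t: 63.2
tcp_pos: [0.5521, 0.2025, 0.0231]
tool_rot: [0.748, 0.664, -0.005, 0.015]
force: [-6.4, 1.8, 3.9]
finger_gap: 0.001
```

Request:
drive_tool(
  deltas=[0, -0.6, 0, 0, 0, -1, -2, 0, 0, -2, -6, 0, -2, -4, -10, 0, -6, -6, -14, 0, -10, -6, -17, 0, -15, -6, -18, 0, -20, -6, -18, 0, -25, -6, -18, 0, -30, -6, -18, 0, -35, -6, -18, 0, -40, -6, -18, 0],
)

```text
t: 64.4
tcp_pos: [0.4448, -0.1764, 0.2135]
tool_rot: [0.748, 0.664, -0.005, 0.017]
force: [1.6, -0.3, 0.4]
finger_gap: -0.002
```

Request:
drive_tool(
  deltas=[-4, 1, 0, 0, -8, 3, 0, 0, -12, 5, 0, 0, -16, 6, 0, 0, -16, 6, 0, 0, -16, 6, 0, 0],
)

```text
t: 65.0
tcp_pos: [0.4854, -0.344, 0.2193]
tool_rot: [0.748, 0.663, -0.005, 0.018]
force: [0.1, 0.2, -0.1]
finger_gap: 0.006
```

Run:
```python
from h import *
from go import info
info()
s,t=snap("32")
FY=-.1145
B={1:(.588,.312),2:(.5758,.203),3:(.563,.094)}
def patch(p,b,res=.0005):
    c,s=np.cos(FY),np.sin(FY)
    xs=np.arange(-.035,.035,res);ys=np.arange(-.045,.045,res)
    X,Y=np.meshgrid(xs,ys,indexing='ij')
    W=np.stack([B[b][0]+c*X-s*Y,B[b][1]+s*X+c*Y,np.full_like(X,.028)],-1).reshape(-1,3)
    m=proj(p,W).reshape(*X.shape,2).astype(np.float32)
    return cv2.remap(p["frame"],m[...,0],m[...,1],cv2.INTER_CUBIC).min(-1).astype(np.float32),xs,ys
for n in("top32","scene32"):
  p=load(n);row=[]
  for b in(1,2,3):
    g,xs,ys=patch(p,b);row.append(np.flip(g,(0,1)))
    ex=[];
    for j,y in enumerate(ys):
        if -.017<y<.02:
            col=g[:,j];i=np.where((xs>-.03)&(xs<-.008))[0];gr=np.diff(col[i]);k=np.argmax(gr)
            w=np.clip(gr[max(0,k-3):k+4],0,None);ex.append((y,(xs[i][max(0,k-3):k+4][:len(w)]*w).sum()/w.sum()))
    ex=np.array(ex);a,c0=np.polyfit(ex[:,0],ex[:,1],1);r=ex[:,1]-np.polyval([a,c0],ex[:,0]);k=abs(r)<.0015;a,c0=np.polyfit(ex[k,0],ex[k,1],1)
    print(n,b,"edge -x at %.2f mm, yaw rel %.3f"%(c0*1e3,-a))
  if n[0]=="t":T=row
  else: S=row
cv2.imwrite("pics/c32.png",cv2.resize(np.vstack([np.hstack(T),np.hstack(S)]),None,fx=1.45,fy=1.45))
```

```text
t 65.0 tcp [ 0.4854 -0.344   0.2193] ang -0.1206 tilt [ 0.016 -0.034 -0.999] F [ 0.1  0.2 -0.1] gap 0.5 q [-0.8   0.49  1.55 -0.01  1.07 -0.67]
top32 1 edge -x at -17.55 mm, yaw rel 0.005
top32 2 edge -x at -18.33 mm, yaw rel -0.022
top32 3 edge -x at -17.95 mm, yaw rel 0.010
scene32 1 edge -x at -17.14 mm, yaw rel -0.026
scene32 2 edge -x at -17.38 mm, yaw rel -0.020
scene32 3 edge -x at -17.20 mm, yaw rel -0.010[ WARN:0@3.567] global loadsave.cpp:1063 imwrite_ Unsupported depth image for selected encoder is fallbacked to CV_8U.
```

View pics/c32.png

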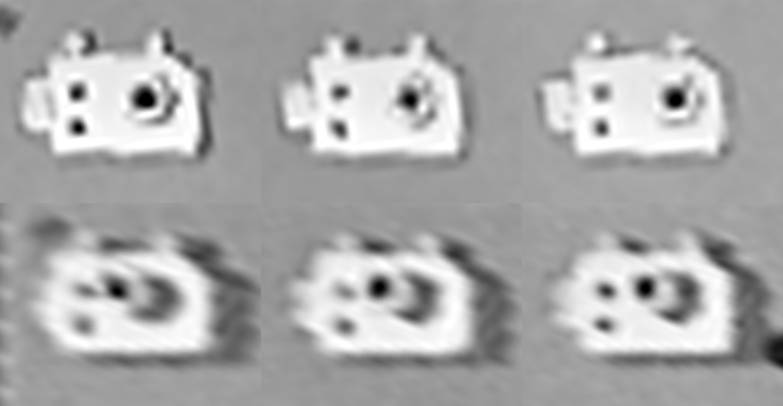

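View pics/scene32.png

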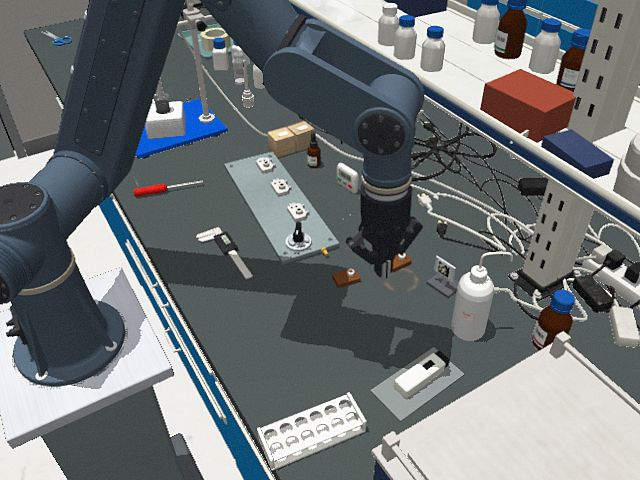

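```bash
python3 -c "
from station import manip
print(manip.sense()['t'],manip.sense()['force']);print(manip.sign_off())"
```

```text
65.1 [ 0.46870301 -0.280503    0.16945807]
the job is handed in; nothing more can be done
None
```

I finished the whole job and handed it in at 65 s; no verdict comes back, so success rests on my own checks.

**What was done**
- **Parts:** I gripped the three white parts by the boss and set one in each bay. With shut fingers I pushed each one to the dowels and then to the stop, until it held at about 6 N and 8.5 N. The two brown look-alikes were not touched.
- **Knob:** I lifted it about 10 mm, turned it 60° clockwise, lowered it and let go.
- **Reader:** I held it still for about 2.5 s, aimed at the code with the window about 10 cm from it, and put it back at the pose it came from.

**Last checks**
- **Parts:** all three sit against their stops and dowels in both cameras, and the push contacts repeat at the 110 mm bay spacing.
- **Knob:** its outline matches the "down" height, and its pointer is at the two dots.
- **Reader:** it lies flat on the mat as before, to within what the camera can resolve.
- **Bystanders:** the caliper, timer and dropper bottle are where they were, as far as the pictures show. The arm was clear of everything at hand-in.

**What did not agree or go to plan**
- **Middle part:** the overhead picture read it about 0.03 rad off square, against a limit of 0.04. I pushed it against the dowels again, after the reader was back; it met a firm stop where expected. It still reads -0.022 overhead, but in line with its neighbours from the scene camera, so I put it down to coarse pixels.
- **Cameras:** the two differ by 2 to 6 mm, so I relied on contact for the final fit.
- **My slip:** I once left out the opening command, so I lifted the middle part off again and had to set it down a second time.

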